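# Park a keg coupler in its rinse stand

## Robot

A 6-joint arm with a two-finger parallel gripper is mounted at the origin on the work surface. World frame = base frame: x ahead of the robot, y to its left, z up, the work surface at z = 0. Lengths are in m, angles in degrees, forces in N, time in s.
With the tool pointing down it reaches from about 0.3 to 0.825 m from the base axis. Payload 5.4 kg.
Tool frame: the origin (TCP) lies between the finger pads; the fingertips stand 8 mm ahead of it and the grasp point (between the pads) lies 11 mm behind it; z points along the fingers, y is the direction in which the jaws open and shut (so a half turn about z gives the same grasp; the last joint's range is limited). The gripper opens to 92 mm and grips with 3 to 60 N. Pads are 20 mm wide; open, the fingers measure 128 mm over their backs; the gripper's body (75 mm by 189 mm) begins 69 mm behind the grasp point.
Start: joints at [-89.043, 9.076, 91.501, -0, 79.423, -12.038], TCP at [0.129, -0.56, 0.223] pointing down, gripper open.
Joint ranges: [-166.64, 166.64], [-54.1, 131.32], [10.49, 154.53], [-73.88, 253.88], [9.74, 151.15], [-171.62, 171.62]. Speed limits (degrees/s): [147.25, 147.25, 180, 180, 180, 180].

## Interface

Orientations are given as a 3x3 rotation matrix whose columns are the frame's x, y, z axes.
In Python, from cell import observe, grab_frame, finish_job gives the robot as it stands.
- The arm moves only by the tool servo_tool, never from a script. Its argument "series" is a list of rows, each a list of 7 numbers: the opening in per cent of the stroke, from 0 (shut) to 100 (fully open), then the shift along the tool's x, y, z in cm, then the turn, a rotation vector about the tool's x, y, z in degrees. A call has 1 to 20 rows; each row shifts and turns the commanded pose from where the row before left it, along the tool's axes as they then stand; what a row does not reach is not made up. A row lasts 1/12 s, in which the tool goes at most 41.7 mm and 7.16 degrees, less where a joint would pass 70% of its speed; a pose out of reach is approached as far as the arm can. A call is refused whole if a number of a shift passes 4.17 or a number of a turn 7.16, either way. A call with a gripper value outside its range is refused whole. The fingers move at their own pace and stop on an object; "grip_force" is the grip in N (left out, the last holds). Time passes only in rows, so rows that do not move let the fingers close. It gives the time, the measured TCP pose, the force and the opening at its end, in the units of the state.
- observe(): the state, without advancing time (a new reading comes with each control period).
- grab_frame(name): name is "side" or "top"; returns a dict with "img" (384x512x3 uint8, red, green, blue), "camera_matrix" (3x3 intrinsics, pixels), "R" (3x3) and "t" (3): a world point X has camera coordinates R X + t. Camera axes: x right, y down, z forward; pixel columns grow to the right and rows downward; lengths in m; the calibration is good to about 2 mm. A picture is of the moment at which its call begins. There is no depth.
- finish_job(): hands the job in, once; it reports no verdict.
The state is a dict: "time_s": time; "qpos": joint angles; "joint_vel": joint speeds; "effort": joint torques, N m; "ee_pos": TCP position; "tool_rot": TCP orientation; "wrist_force": force on the tool from outside, world axes, zero at the start; "moment": the same for the moment, N m; "opening": finger opening in m.
Only numpy, scipy, OpenCV 4.12 (cv2) and the standard library are available. Lean on these libraries where they do the work, as an engineer would, in place of code of your own. Each camera call takes 0.05 s, during which the arm holds its last target.

## Task

Swing the splash guard of the rinse stand up and over until it stays open by itself, then take the flanged coupler out of its leaning cradle, stand it upright and slide it into the stand's slot, flange under the slotted plate, past the two sprung rollers until it is fully home. Let go, leave the guard open, and leave everything else on the table where it is.

Things in the scene. Friction and masses are not known exactly. Their poses are not given: they have to be found in the camera images.
- coupler_mid (a point): Steel keg coupler, 95 mm tall, 0.26-0.46 kg: foot flange 46 mm wide, 6 thick; round barrel 26 mm wide up to 84 mm; nipple 14 mm wide to the top. Point: on its axis, 47.5 mm above the foot; z = axis, foot to nipple; its turn about z is of no matter. Starts leaning 0.5 rad in the cradle, top towards the cradle's +x, away from the robot. Grip the barrel 45 to 80 mm above the foot.
- cradle: Fixed grey plastic drain cradle, base 130 x 90 x 8 mm. Origin at its underside, 30 mm below the centre of the coupler's foot; z up. The coupler stands loosely on its sloping seat, tipped towards +x, its flange between two low cheeks (60 mm over all) and a low ledge at +x, all under 20 mm along its axis; it can be tipped out by a knock. Lift it out along its own axis.
- stand_home (a point): Rinse stand: fixed dark base 190 (x) x 150 mm (y), 12 thick, with a slotted steel plate over it. Point: on the base's top face, where the foot's centre of a coupler fully home is (it stands on the base). z up, x into the slot, whose mouth opens to -x. Clear apron of base to x = -105 mm: a coupler stood at x = -75 is before the plate.
- slot_mouth (a point): Middle of the slot's front edge, 32 mm before stand_home and 14 mm above it, at the plate's top face; axes as stand_home. Plate 5 mm thick, 9 mm of room under it. Slot 29 mm wide, closed end 45 mm in; flared lips reach 17 mm out before this point.
- rollers (a point): Point between two sprung upright steel rollers above the plate, 14 mm before and 21 mm above stand_home; axes as stand_home. Rollers 12 mm wide, 10 tall, at y = +/-15.5, gap 19 mm; each yields outward, 1.3 N per mm. Pushing the barrel past takes some 6 to 15 N along x; they then close behind it. Their black housings reach y = +/-50 mm, 28 mm above stand_home.
- guard (a joint): Hinge angle of the splash guard, rad: 0 closed (level, its bar in front of the slot so that no coupler can pass), grows as the bar swings up and back, stop at 2.0. Free hinge, guard 0.24-0.39 kg: let go below about 1.57 it falls shut, beyond that it falls to the stop and stays.
- guard_bar (a point): Middle of the guard's round steel cross-bar, 10 mm wide, 110 mm long along y, 140 mm from the hinge axis; can turn in the fingers. The guard: this bar, two flat arms at y = +/-57.5 mm, and a clear panel that starts 55 mm from the bar. Axes turn with the guard: x from bar to hinge when closed and open. Closed, the bar is 85 mm above the table.
- guard_hinge (a point): Middle of the guard's hinge axis (the axis is y), 70 mm beyond (x) and 73 mm above stand_home; axes as stand_home. Posts at y = +/-69 mm reach 98 mm above the table.
- sleeve: Bystander: plain steel sleeve, same barrel (26 mm) and nipple as the coupler but with no flange, standing, 95 mm tall; not to be used. Origin at the centre of its underside.
- bung: Bystander: tapered wooden bung, 44 mm across the top, 40 mm tall, standing. Origin at the centre of its underside.
- mug_a: Bystander: glass beer mug, 90 mm across, 140 mm tall, with a handle. Origin at the centre of its underside.
- mug_b: Bystander: second glass beer mug, same size as mug_a. Origin at the centre of its underside.
- bottle: Bystander: brown glass bottle, 62 mm across, 210 mm tall, standing. Origin at the centre of its underside.
- spanner: Bystander: steel spanner lying flat, about 150 to 200 mm long. Origin at the middle of its underside.
- mallet: Bystander: wooden mallet lying on its side, head 110 x 75 x 75 mm, handle 200 mm long. Origin under the centre of the head.
- coasters: Bystander: stack of cork coasters, 93 x 93 mm, 18 mm high. Origin at the centre of its underside.
Not all that is in view belongs to the job. Leave any blue or purple look-alike of the part that bears stand_home alone.

How it is judged (in metres and radians):
On the way, in this order (a step that is already met when the one before it is completed fails the run):
1. the guard stands open past its balance point, near its stop (value of joint guard above 1.8 rad), for 0.3 s.
2. the coupler is home in the slot, flange under the plate, past the rollers (x of coupler_mid in the frame of stand_home between -0.006 and 0.005 m and y of coupler_mid in the frame of stand_home between -0.004 and 0.004 m and z of coupler_mid in the frame of stand_home between 0.043 and 0.053 m and angle between coupler_mid's own z axis and vertical below 0.1 rad), for 0.2 s.
At the end, for the whole second after the job is handed in: The coupler stands upright (within 0.1 rad) and at rest on the stand's base, its flange under the slotted plate: its mid point is -6 to +5 mm along x and within 4 mm along y of stand_home, and 43 to 53 mm above it; the guard is at rest open beyond 1.8 rad; nothing is held (all of step 2 and value of joint guard above 1.8 rad and linear speed of coupler below 0.02 m/s and velocity of joint guard between -0.1 and 0.1 rad/s); the robot touches nothing.
It fails at once if a bystander is moved by more than 3 cm (distance of any of sleeve, bung, mug_a, mug_b, bottle, spanner, mallet, coasters from where it was at the start of the episode above 0.03 m).
It also fails if it takes over 64 s, if anything falls off the work surface, if the arm or the gripper's body presses on something with over 40 N, if the wrist force passes 120 N, or if a joint passes its speed limit or range.

## Working session

There is one attempt and no reset: what is moved stays moved. The work goes in short steps, Python scripts to look and compute and a tool call to move; the robot and the scene stay as the last step left them, time stands still between calls to the robot, and variables do not carry over. Pictures are saved under pics/ and viewed, and the job is handed in when it is done.

Besides the shell and the picture viewer there is one more tool, called after "Request:" by a JSON object that holds its "fn" and its "kwargs". servo_tool: Moves the arm, as the interface text tells. Its arguments: {"type":"object","properties":{"series":{"type":"array","items":{"type":"array","items":{"type":"number"}}},"grip_force":{"type":"number"}},"required":["series"]}

```bash
mkdir -p pics; ls; python3 - <<'E'
from cell import observe, grab_frame
import cv2,numpy as np,pickle
s=observe();print(s)
for n in("side","top"):
    f=grab_frame(n);pickle.dump(f,open(n+"0.pkl","wb"))
    cv2.imwrite(f"pics/{n}0.png",cv2.resize(f["img"][:,:,::-1],(768,576),interpolation=cv2.INTER_CUBIC))
    print(n,f["camera_matrix"],f["R"],f["t"], -f["R"].T@f["t"])
E
```

```text
pics
{'time_s': 0.0, 'qpos': array([-8.90432589e+01,  9.10953534e+00,  9.15731572e+01, -6.76175467e-04,
        7.94216147e+01, -1.20388108e+01]), 'joint_vel': array([ 0.02754256,  0.0140396 ,  0.01690675, -0.04240678,  0.03469642,
        0.02253231]), 'effort': array([-1.14045604e-03, -3.85574770e+01, -3.22107840e+01,  7.00093014e-02,
        3.79740377e-02, -1.23505188e-04]), 'ee_pos': array([ 0.12925923, -0.55965556,  0.22164084]), 'tool_rot': array([[ 9.74387044e-01,  2.24877494e-01, -4.19971849e-05],
       [ 2.24877196e-01, -9.74385414e-01,  1.82005692e-03],
       [ 3.68368394e-04, -1.78288409e-03, -9.99998343e-01]]), 'wrist_force': array([-0.16979768, -0.34584858, -0.61891038]), 'moment': array([-0.01009027,  0.05316128, -0.0121875 ]), 'opening': 0.09174580822158698}
side [[408.54466008   0.         260.28618087]
 [  0.         408.54466008 195.24094753]
 [  0.           0.           1.        ]] [[-0.75111949 -0.65995773  0.01659224]
 [-0.43306122  0.47359981 -0.76691669]
 [ 0.49827452 -0.58323153 -0.64153214]] [0.39355126 0.31101199 0.9012499 ] [-0.01877861  0.63806933  0.81017117]
top [[428.39729177   0.         258.26515013]
 [  0.         428.39729177 197.05155996]
 [  0.           0.           1.        ]] [[-0.10582583 -0.99437582 -0.00419725]
 [-0.97397697  0.1045038  -0.20111643]
 [ 0.20042394 -0.01719529 -0.97955835]] [0.01274943 0.53165304 1.25238553] [ 0.268159   -0.0213469   1.33376237]
```

View pics/top0.png

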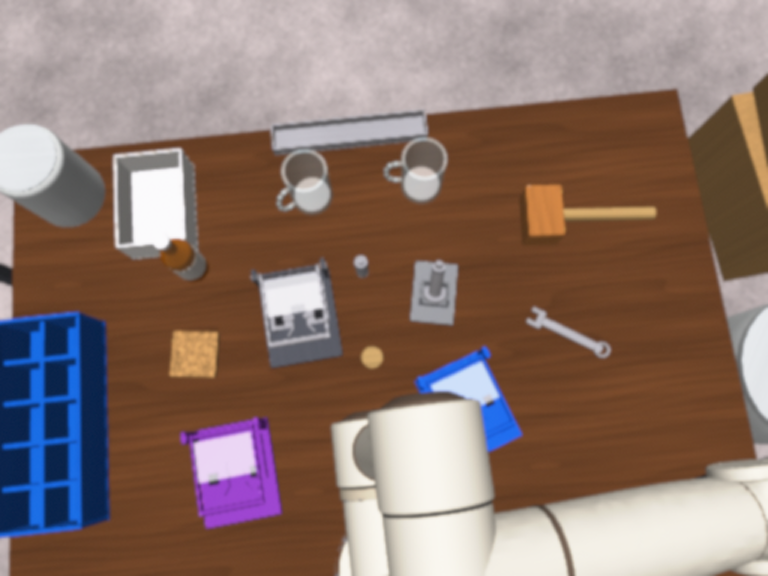

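View pics/side0.png

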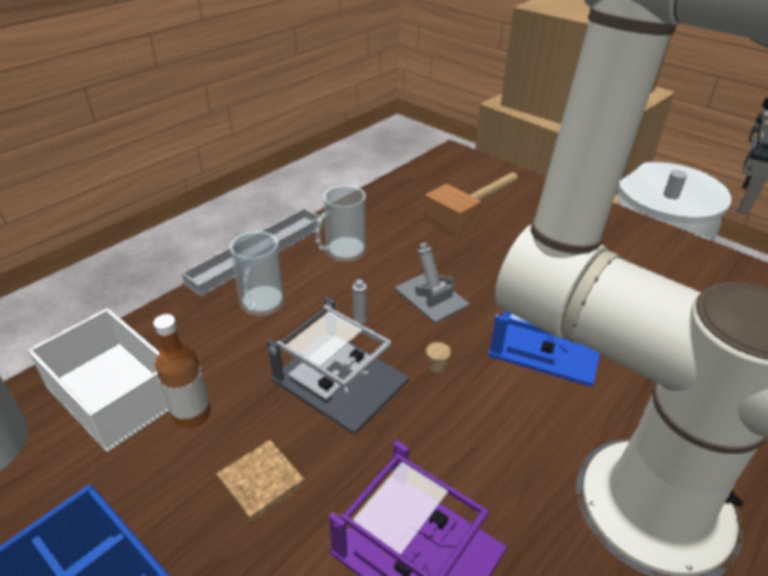

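```bash
python3 - <<'E'
import cv2,numpy as np,pickle
def crop(n,x0,y0,w,h,o,k):
    im=pickle.load(open(n+"0.pkl","rb"))["img"][y0:y0+h,x0:x0+w,::-1]
    cv2.imwrite(f"pics/{o}.png",cv2.resize(im,None,fx=k,fy=k,interpolation=cv2.INTER_CUBIC))
crop("top",155,165,80,85,"ct_stand",7)
crop("side",170,190,110,100,"cs_stand",6)
crop("top",265,165,50,60,"ct_cr",9)
crop("side",255,150,65,70,"cs_cr",8)
E
```

```text
(no output)
```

View pics/ct_stand.png

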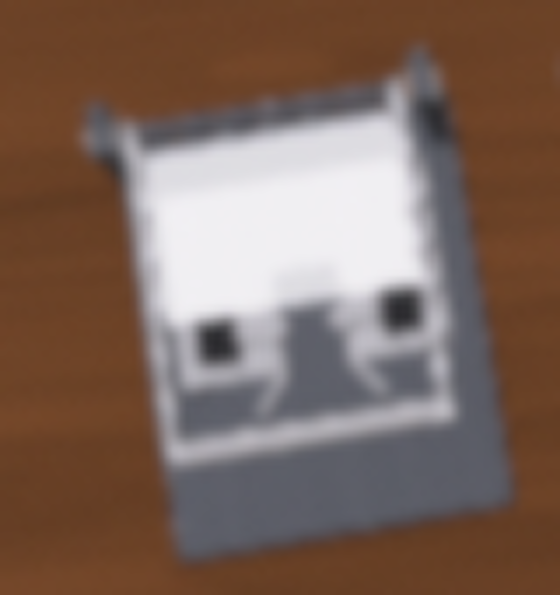

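View pics/cs_stand.png

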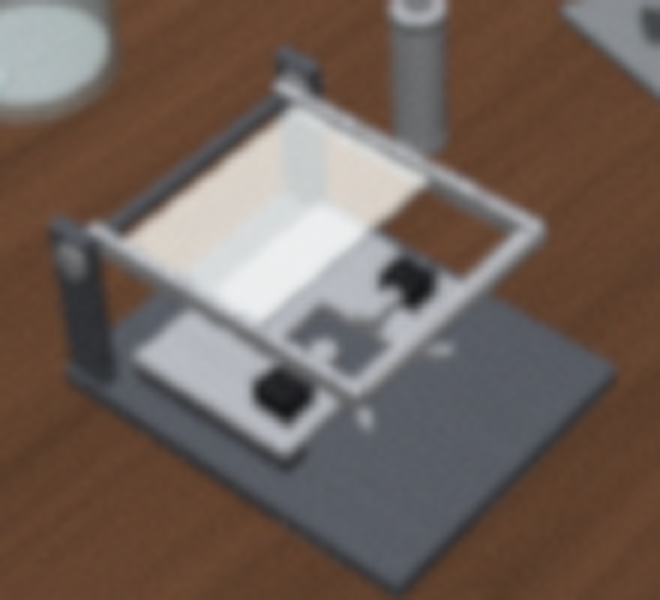

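View pics/ct_cr.png

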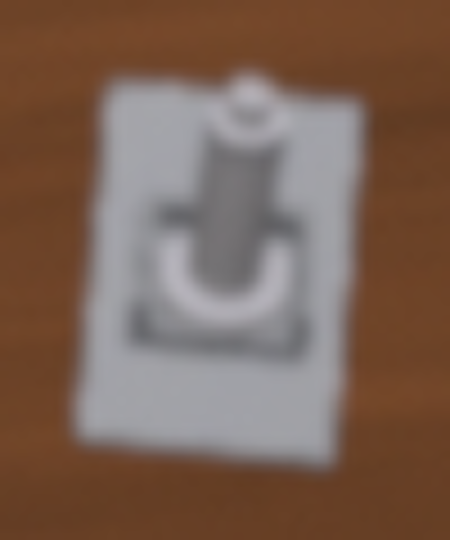

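View pics/cs_cr.png

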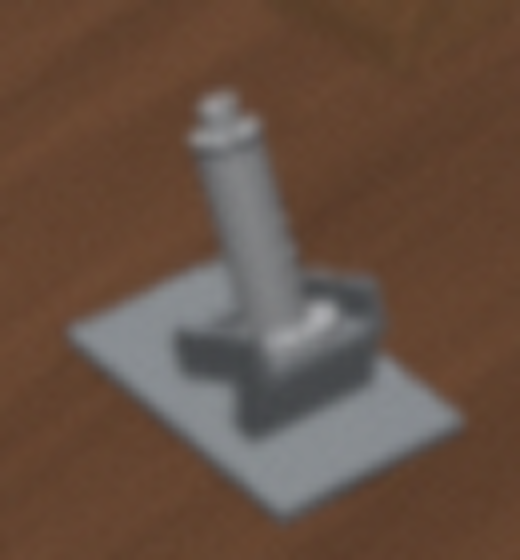

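```bash
cat > h.py <<'E'
import numpy as np,pickle,cv2
F={n:pickle.load(open(n+"0.pkl","rb")) for n in("side","top")}
def unc(u,v,x0,y0,k): return (u+.5)/k-.5+x0,(v+.5)/k-.5+y0
def ray(f,p):
    d=f["R"].T@np.linalg.inv(f["camera_matrix"])@np.array([p[0],p[1],1.]);return -f["R"].T@f["t"],d/np.linalg.norm(d)
def onz(f,p,z):
    c,d=ray(f,p);return c+d*(z-c[2])/d[2]
def tri(fa,pa,fb,pb):
    a,d=ray(fa,pa);b,e=ray(fb,pb)
    s=np.linalg.lstsq(np.c_[d,-e],b-a,rcond=None)[0]
    P=a+d*s[0];Q=b+e*s[1];return (P+Q)/2,np.linalg.norm(P-Q)
def proj(f,X):
    c=f["R"]@np.asarray(X)+f["t"];q=f["camera_matrix"]@c;return q[:2]/q[2]
E
python3 - <<'E'
from h import *
np.set_printoptions(precision=4,suppress=True)
T,S=F["top"],F["side"]
t=lambda u,v:unc(u,v,155,165,7)
s=lambda u,v:unc(u,v,170,190,6)
for n,p,z in [("FL",(183,558),.006),("FR",(512,503),.006),("barL",(178,454),.085),("barR",(454,412),.085)]:
    print("top",n,onz(T,t(*p),z))
for n,p,z in [("FL",(400,577),.012),("FR",(613,368),.012),("BL",(70,375),.012),("barL",(352,390),.085),("barR",(541,230),.085)]:
    print("side",n,onz(S,s(*p),z))
print(tri(T,t(178,454),S,s(352,390)),tri(T,t(454,412),S,s(541,230)))
print(tri(T,t(183,558),S,s(400,580)),tri(T,t(512,503),S,s(613,370)))
t=lambda u,v:unc(u,v,265,165,9)
s=lambda u,v:unc(u,v,255,150,8)
for n,p in [("FL",(75,440)),("FR",(337,468)),("BR",(368,98)),("BL",(105,78))]: print("top",n,onz(T,t(*p),.008))
for n,p in [("L",(68,333)),("F",(284,515)),("R",(465,420)),]: print("side",n,onz(S,s(*p),.007))
print("nipple",tri(T,t(250,93),S,s(218,100)))
E
```

```text
top FL [0.417  0.2099 0.006 ]
top FR [0.4258 0.0629 0.006 ]
top barL [0.4518 0.1952 0.085 ]
top barR [0.4571 0.0786 0.085 ]
side FL [0.4199 0.2063 0.012 ]
side FR [0.4289 0.063  0.012 ]
side BL [0.6008 0.2242 0.012 ]
side barL [0.4564 0.1932 0.085 ]
side barR [0.4606 0.0763 0.085 ]
(array([0.4523, 0.1953, 0.0892]), np.float64(0.002786379842513553)) (array([0.4573, 0.0788, 0.0886]), np.float64(0.0017513001796048238))
(array([0.4166, 0.2087, 0.015 ]), np.float64(0.001400478207058074)) (array([0.4265, 0.0633, 0.0122]), np.float64(0.0032994874216352122))
top FL [ 0.4824 -0.0846  0.008 ]
top FR [ 0.4629 -0.1741  0.008 ]
top BR [ 0.5933 -0.2018  0.008 ]
top BL [ 0.6106 -0.1099  0.008 ]
side L [ 0.6116 -0.1126  0.007 ]
side F [ 0.4851 -0.0869  0.007 ]
side R [ 0.4673 -0.1747  0.007 ]
nipple (array([ 0.5727, -0.1488,  0.117 ]), np.float64(0.000756616885364169))
```

```bash
cat > e.py <<'E'
from h import *
import sys
np.set_printoptions(precision=4,suppress=True)
def edge(f,pa,pb,z,half=4,n=25,lo=.1,hi=.9):
    """world points of R-B 50% crossings along normals to segment pa-pb (pixels, px)"""
    im=f["img"].astype(np.float32); g=im[:,:,0]-im[:,:,2]
    pa=np.array(pa,float);pb=np.array(pb,float);d=(pb-pa)/np.linalg.norm(pb-pa);nn=np.array([-d[1],d[0]])
    out=[]
    for a in np.linspace(lo,hi,n):
        o=np.arange(-half,half+.01,.1);q=pa+(pb-pa)*a+o[:,None]*nn
        v=cv2.remap(g,q[:,0].astype(np.float32)[None],q[:,1].astype(np.float32)[None],cv2.INTER_LINEAR)[0]
        m=(v[:8].mean()+v[-8:].mean())/2;c=np.where(np.diff(np.sign(v-m)))[0]
        if abs(v[:8].mean()-v[-8:].mean())<25 or len(c)==0: continue
        out.append(onz(f,q[c[np.argmin(abs(o[c]))]],z)[:2])
    out=np.array(out,np.float32)
    l=cv2.fitLine(out,cv2.DIST_HUBER,0,.01,.01).ravel()
    r=(out-l[2:])@np.array([-l[1],l[0]])
    return l[2:],l[:2],len(out),r.std()
def rep(n,e):
    a=np.degrees(np.arctan2(e[1][1],e[1][0]));print(n,e[0],"ang",round(a%180,2),e[2],"sd",e[3]);return e
def inter(e,f): 
    s=np.linalg.solve(np.c_[e[1],-f[1]],f[0]-e[0]);return e[0]+e[1]*s[0]
E
python3 - <<'E'
from e import *
T,S=F["top"],F["side"]
t=lambda u,v:unc(u,v,155,165,7)
s=lambda u,v:unc(u,v,170,190,6)
f=rep("T front z0",edge(T,t(183,560),t(512,503),0.0))
l=rep("T left z.012",edge(T,t(183,560),t(125,190),.012,lo=.05,hi=.95))
r=rep("T right",edge(T,t(512,503),t(450,140),.0))
print(inter(f,l),inter(f,r))
f=rep("S front z0",edge(S,s(400,592),s(613,376),0.0))
l=rep("S left z0",edge(S,s(400,592),s(70,380),.0))
print(inter(f,l))
t=lambda u,v:unc(u,v,265,165,9)
s=lambda u,v:unc(u,v,255,150,8)
C=[(75,440),(337,468),(368,98),(105,78)]
E=[rep("cr%d"%i,edge(T,t(*C[i]),t(*C[(i+1)%4]),(0,0.004,.008,.004)[i])) for i in range(4)]
c=[inter(E[i],E[i-1]) for i in range(4)];print(c,np.mean(c,0))
a=rep("S L",edge(S,s(68,333),s(284,520),.0));b=rep("S F",edge(S,s(284,520),s(465,425),.0));print(inter(a,b))
E
```

```text
T front z0 [0.4203 0.1322] ang 94.01 25 sd 0.00017760444
T left z.012 [0.5195 0.2203] ang 4.4 25 sd 0.00033980585
T right [0.5006 0.0665] ang 3.92 25 sd 0.00019024889
[0.4147 0.2122] [0.4253 0.0613]
S front z0 [0.4244 0.1345] ang 94.03 25 sd 0.00014961156
S left z0 [0.5164 0.2154] ang 3.77 25 sd 0.00016898906
[0.4191 0.209 ]
cr0 [ 0.4712 -0.1361] ang 77.73 25 sd 0.00018130505
cr1 [ 0.5263 -0.1877] ang 167.81 25 sd 0.0002943971
cr2 [ 0.604  -0.1496] ang 78.36 25 sd 0.0017176453
cr3 [ 0.5381 -0.0946] ang 168.3 25 sd 0.0002818442
[array([ 0.4827, -0.0831], dtype=float32), array([ 0.463 , -0.1741], dtype=float32), array([ 0.5932, -0.2022], dtype=float32), array([ 0.6122, -0.1099], dtype=float32)] [ 0.5378 -0.1423]
S L [ 0.5577 -0.1029] ang 168.38 25 sd 0.00026716068
S F [ 0.4776 -0.1325] ang 78.79 25 sd 0.0002779417
[ 0.4864 -0.0882]
```

```bash
python3 - <<'E'
from h import *
def crop(n,x0,y0,w,h,k):
    im=F[n]["img"][y0:y0+h,x0:x0+w,::-1]
    im=cv2.resize(im,None,fx=k,fy=k,interpolation=cv2.INTER_CUBIC).astype(float)
    im=np.clip((im-60)*1.5,0,255).astype(np.uint8)
    for i in range(0,w,5): cv2.line(im,(i*k,0),(i*k,4 if i%10 else 10),(0,255,255),1)
    for i in range(0,h,5): cv2.line(im,(0,i*k),(4 if i%10 else 10,i*k),(0,255,255),1)
    return im
a=crop("top",275,168,35,40,13);b=crop("side",270,155,40,50,10)
H=max(a.shape[0],b.shape[0])
a=cv2.copyMakeBorder(a,0,H-a.shape[0],0,0,0);b=cv2.copyMakeBorder(b,0,H-b.shape[0],0,0,0)
cv2.imwrite("pics/cc.png",np.hstack([a[:600],b[:600]])[:, :800*2]);print(a.shape,b.shape)
cv2.imwrite("pics/cc.png",np.hstack([a[:600],b[:600]])[:,:855][:, :800] if 0 else cv2.resize(np.hstack([a,b]),(800,int(H*800/(a.shape[1]+b.shape[1])))))
E
```

```text
(520, 455, 3) (520, 400, 3)
```

View pics/cc.png

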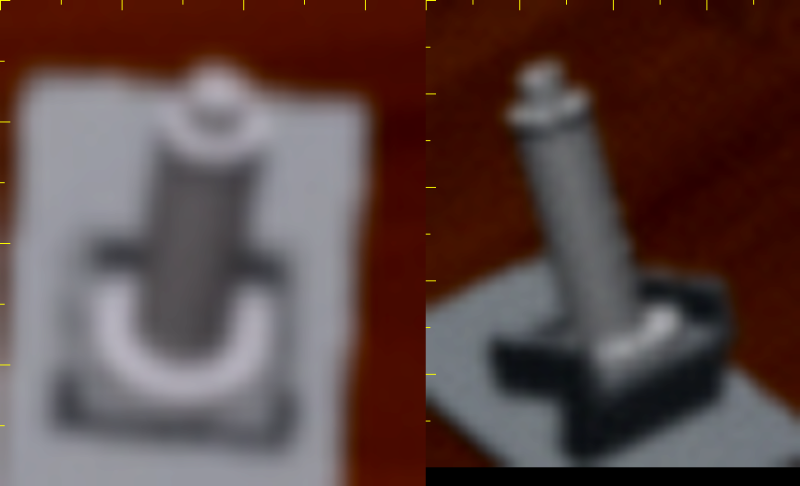

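```bash
python3 - <<'E'
from h import *
np.set_printoptions(precision=4,suppress=True)
T,S=F["top"],F["side"]
k=800/855
t=lambda u,v:unc(u/k,v/k,275,168,13)
s=lambda u,v:unc((u-455*k)/k,v/k,270,155,10)
print("shoulder",tri(T,t(215,120),S,s(550,110)))
print("nip",tri(T,t(217,85),S,s(541,70)))
def pl(f,p,q):
    c,a=ray(f,p);_,b=ray(f,q);n=np.cross(a,b);n/=np.linalg.norm(n);return n,n@c
n1,d1=pl(T,t(216,100),t(188,300));n2,d2=pl(S,s(546,90),s(601,300))
d=np.cross(n1,n2);d/=np.linalg.norm(d);d*=np.sign(d[2])
for z in(.03,.0717,.1037):
    print(z,np.linalg.solve([n1,n2,[0,0,1]],[d1,d2,z]))
print(d,np.degrees(np.arccos(d[2])),np.degrees(np.arctan2(d[1],d[0])))
print("flange front top", [onz(T,t(180,395),z) for z in (.02,.024)], "flange L/R", onz(T,t(93,310),.035),onz(T,t(272,310),.035))
# expected
x=np.array([.979,-.203,0]);o=np.array([.539,-.144,.03]);ax=np.sin(.5)*x+np.array([0,0,np.cos(.5)])
for off in (0,-.01):
    for h in (.084,.095,.03): 
        X=o+off*x+h*ax;print(off,h,X,"T",(proj(T,X)-[275,168]+.5)*13*k,"S",(proj(S,X)-[270,155]+.5)*10*k+[455*k,0])
E
```

```text
shoulder (array([ 0.5683, -0.1489,  0.1038]), np.float64(0.0004709403367091044))
nip (array([ 0.5735, -0.1493,  0.1166]), np.float64(0.0001637122283429729))
0.03 [ 0.5313 -0.1419  0.03  ]
0.0717 [ 0.5517 -0.1456  0.0717]
0.1037 [ 0.5674 -0.1484  0.1037]
[ 0.4392 -0.0799  0.8948] 26.512177065061874 -10.308337931527527
flange front top [array([ 0.5172, -0.14  ,  0.02  ]), array([ 0.5165, -0.1396,  0.024 ])] flange L/R [ 0.5387 -0.1192  0.035 ] [ 0.5338 -0.1646  0.035 ]
0 0.084 [ 0.5784 -0.1522  0.1037] T [222.9851  78.3206] S [532.7032  93.8154]
0 0.095 [ 0.5836 -0.1532  0.1134] T [227.761   47.1804] S [523.6584  61.014 ]
0 0.03 [ 0.5531 -0.1469  0.0563] T [200.4281 225.3986] S [576.4639 252.5155]
-0.01 0.084 [ 0.5686 -0.1501  0.1037] T [219.6077 117.9558] S [552.7423 108.8613]
-0.01 0.095 [ 0.5738 -0.1512  0.1134] T [224.3686  87.0308] S [543.7018  75.9321]
-0.01 0.03 [ 0.5433 -0.1449  0.0563] T [197.1228 264.0089] S [596.4788 268.1685]
```

Request:
{"fn": "servo_tool", "kwargs": {"series": [[45,2.38,-3.03,0,0,0,0],[45,2.38,-3.03,0,0,0,0],[45,2.38,-3.03,0,0,0,0],[45,2.38,-3.03,0,0,0,0],[45,2.38,-3.03,0,0,0,0],[45,2.38,-3.03,0,0,0,0],[45,2.38,-3.03,0,0,0,0],[45,2.38,-3.03,0,0,0,0],[45,2.38,-3.03,0,0,0,0],[45,2.38,-3.03,0,0,0,0],[45,2.38,-3.03,0,0,0,0],[45,2.38,-3.03,0,0,0,0],[45,2.38,-3.03,0,0,0,0],[45,2.38,-3.03,0,0,0,0],[45,2.38,-3.03,0,0,0,0],[45,2.38,-3.03,0,0,0,0],[45,2.38,-3.03,0,0,0,0],[45,2.38,-3.03,0,0,0,0],[45,2.38,-3.03,0,0,0,0],[45,2.38,-3.03,0,0,0,0]]}}

```text
time_s: 1.77
ee_pos: [0.4569, 0.1395, 0.2222]
tool_rot: [[0.974, 0.226, -0.0], [0.226, -0.974, -0.0], [-0.0, 0.0, -1.0]]
wrist_force: [0.0, -0.9, 0.1]
opening: 0.0415
```

Request:
{"fn": "servo_tool", "kwargs": {"series": [[45,0,0,0,0,0,-7],[45,0,0,0,0,0,-7],[45,0,0,0,0,0,-7],[45,0,0,0,0,0,-7],[45,0,0,0,0,0,-7],[45,0,0,0,0,0,-7],[45,0,0,0,0,0,-7],[45,0,0,0,0,0,-7],[45,0,0,0,0,0,-7],[45,0,0,0,0,0,-7],[45,0,0,0,0,0,-7],[45,0,0,0,0,0,-4]]}}

```text
time_s: 2.77
ee_pos: [0.4564, 0.1372, 0.2221]
tool_rot: [[-0.075, 0.997, -0.001], [0.997, 0.075, -0.0], [0.0, -0.001, -1.0]]
wrist_force: [0.3, -0.6, 0.1]
opening: 0.0416
```

Request:
{"fn": "servo_tool", "kwargs": {"series": [[45,0,0,3,0,0,0],[45,0,0,3,0,0,0],[45,0,0,3,0,0,0],[45,0,0,1.2,0,0,0],[45,0,0,0,0,0,0]]}}

```text
time_s: 3.18
ee_pos: [0.4535, 0.1371, 0.1166]
tool_rot: [[-0.07, 0.998, -0.008], [0.998, 0.07, -0.0], [0.0, -0.008, -1.0]]
wrist_force: [-0.5, -0.4, -0.9]
opening: 0.0415
```

```bash
cat > look.py <<'E'
from cell import grab_frame
import cv2,sys,pickle
def look(n,x0,y0,w,h,k,o):
    f=grab_frame(n);pickle.dump(f,open(o+".pkl","wb"))
    cv2.imwrite(f"pics/{o}.png",cv2.resize(f["img"][y0:y0+h,x0:x0+w,::-1],None,fx=k,fy=k,interpolation=cv2.INTER_CUBIC))
    return f
E
python3 -c "
from look import *
look('top',130,110,140,140,4,'t1');look('side',150,130,150,150,4,'s1')"
```

```text
(no output)
```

View pics/s1.png

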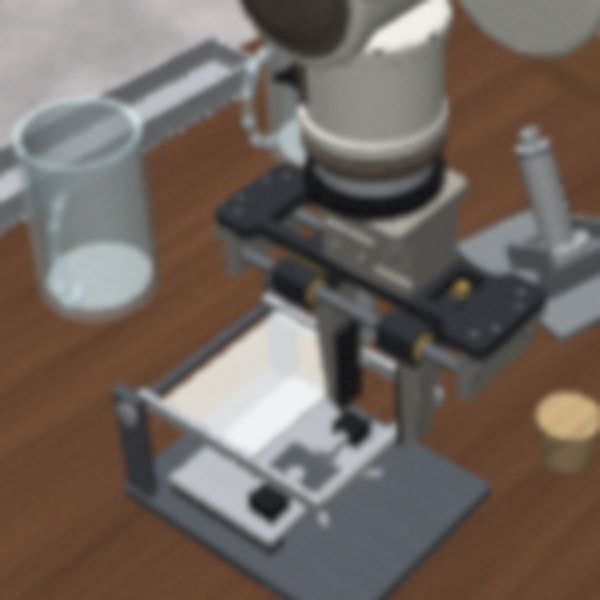

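View pics/t1.png

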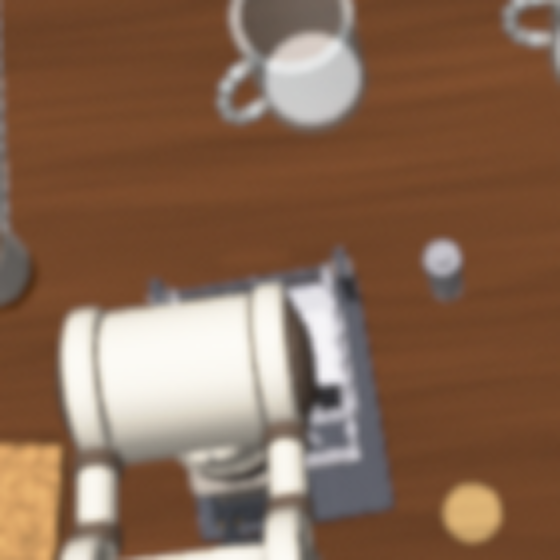

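Request:
{"fn": "servo_tool", "kwargs": {"series": [[45,0,0.2,1.5,0,0,0],[45,0,0,1.5,0,0,0],[45,0,0,1.3,0,0,0],[45,0,0,0,0,0,0],[45,0,0,0,0,0,0]]}}

```text
time_s: 3.7
ee_pos: [0.4595, 0.1375, 0.0787]
tool_rot: [[-0.07, 0.998, 0.001], [0.998, 0.07, 0.0], [-0.0, 0.001, -1.0]]
wrist_force: [0.5, 0.2, 0.4]
opening: 0.0416
```

Request:
{"fn": "servo_tool", "kwargs": {"grip_force": 12, "series": [[0,0,0,0,0,0,0],[0,0,0,0,0,0,0],[0,0,0,0,0,0,0],[0,0,0,0,0,0,0],[0,0,0,0,0,0,0]]}}

```text
time_s: 4.12
ee_pos: [0.4553, 0.1372, 0.0776]
tool_rot: [[-0.07, 0.997, -0.009], [0.998, 0.07, -0.001], [-0.0, -0.009, -1.0]]
wrist_force: [-19.9, -2.5, 17.2]
opening: 0.0099
```

```bash
python3 -c "
from look import *
look('side',150,130,150,150,4,'s2')"
```

```text
(no output)
```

View pics/s2.png

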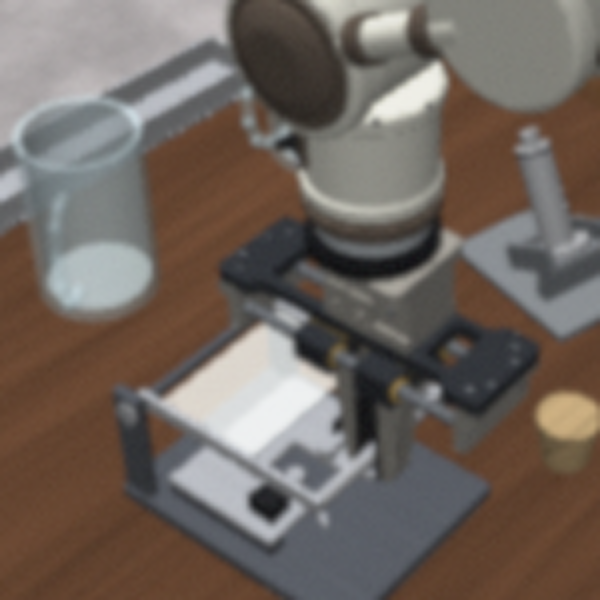

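Request:
{"fn": "servo_tool", "kwargs": {"series": [[0,0,-0.3,0,0,0,0],[0,0,0.07,-1.4,0,0,0],[0,0,0.21,-1.38,0,0,0],[0,0,0.35,-1.36,0,0,0],[0,0,0.48,-1.31,0,0,0],[0,0,0.61,-1.26,0,0,0],[0,0,0.73,-1.19,0,0,0],[0,0,0.85,-1.11,0,0,0],[0,0,0.95,-1.02,0,0,0]]}}

```text
time_s: 4.92
ee_pos: [0.4942, 0.1399, 0.1782]
tool_rot: [[-0.07, 0.997, -0.011], [0.998, 0.07, -0.001], [-0.001, -0.011, -1.0]]
wrist_force: [-15.9, -1.7, 11.9]
opening: 0.0094
```

Request:
{"fn": "servo_tool", "kwargs": {"series": [[0,0,0.75,-1.22,0,0,0],[0,0,0.94,-1.01,0,0,0],[0,0,1.21,-0.7,0,0,0],[0,0,1.28,-0.57,0,0,0],[0,0,1.33,-0.44,0,0,0],[0,0,1.37,-0.31,0,0,0]]}}

```text
time_s: 5.42
ee_pos: [0.5672, 0.1447, 0.2212]
tool_rot: [[-0.07, 0.998, -0.0], [0.998, 0.07, -0.001], [-0.001, -0.0, -1.0]]
wrist_force: [-1.6, -1.3, 0.9]
opening: 0.0098
```

Request:
{"fn": "servo_tool", "kwargs": {"series": [[0,0,1.39,-0.17,0,0,0],[0,0,1.4,-0.03,0,0,0],[0,0,1.39,0.11,0,0,0],[0,0,1.38,0.25,0,0,0],[0,0,1.35,0.39,0,0,0],[0,0,0,0,0,0,0],[0,0,0,0,0,0,0]]}}

```text
time_s: 6.0
ee_pos: [0.6365, 0.1495, 0.2154]
tool_rot: [[-0.069, 0.998, 0.002], [0.998, 0.069, -0.0], [-0.001, 0.001, -1.0]]
wrist_force: [2.3, -2.0, 1.8]
opening: 0.0094
```

```bash
python3 -c "
from look import *
look('side',150,100,150,150,4,'s3')"
```

```text
(no output)
```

View pics/s3.png

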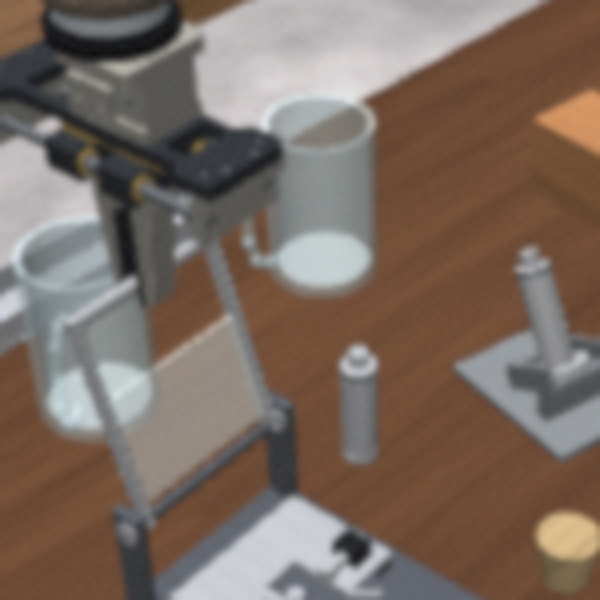

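Request:
{"fn": "servo_tool", "kwargs": {"series": [[60,0,0.6,0.3,0,0,0],[60,0,0,0,0,0,0],[60,0,0,0,0,0,0],[60,0,0,0,0,0,0],[60,0,0,0,0,0,0],[60,0,0,-2,0,0,0],[60,0,0,-3,0,0,0],[60,0,0,-3,0,0,0]]}}

```text
time_s: 6.72
ee_pos: [0.6406, 0.1502, 0.2916]
tool_rot: [[-0.07, 0.998, -0.003], [0.998, 0.07, -0.0], [0.0, -0.003, -1.0]]
wrist_force: [-0.2, -0.0, 0.6]
opening: 0.0551
```

```bash
python3 -c "
from look import *
look('side',150,100,150,150,4,'s4')"
```

```text
(no output)
```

View pics/s4.png

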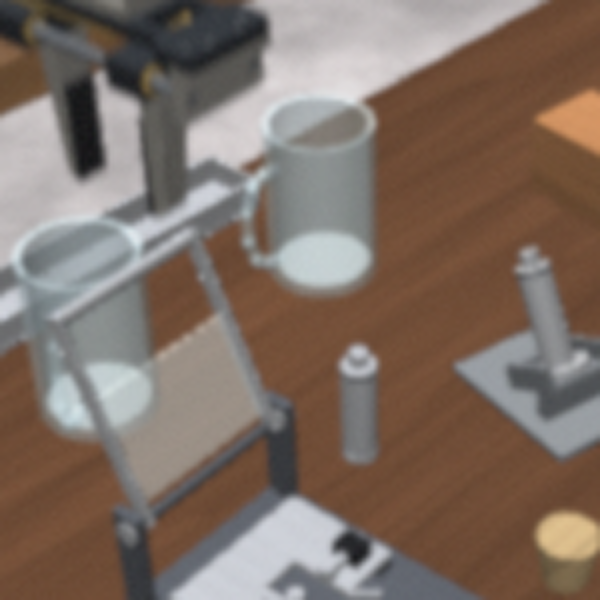

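Request:
{"fn": "servo_tool", "kwargs": {"series": [[60,-3.36,-0.69,0,0,0,0],[60,-3.36,-0.69,0,0,0,0],[60,-3.36,-0.69,0,0,0,0],[60,-3.36,-0.69,0,0,0,0],[60,-3.36,-0.69,0,0,0,0],[60,-3.36,-0.69,0,0,0,0],[60,-3.36,-0.69,0,0,0,0],[60,-3.36,-0.69,0,0,0,0],[60,-3.36,-0.69,0,0,0,0]]}}

```text
time_s: 7.52
ee_pos: [0.6002, -0.1572, 0.292]
tool_rot: [[-0.07, 0.998, 0.0], [0.998, 0.07, 0.0], [0.0, 0.0, -1.0]]
wrist_force: [0.2, 0.7, 1.1]
opening: 0.0556
```

Request:
{"fn": "servo_tool", "kwargs": {"series": [[60,0,0,0,0,0,-7],[60,0,0,0,0,0,-7],[60,0,0,0,0,0,-7],[60,0,0,0,0,0,-7],[60,0,0,0,0,0,-7],[60,0,0,0,0,0,-7],[60,0,0,0,0,0,-7],[60,0,0,0,0,0,-7],[60,0,0,0,0,0,-7],[60,0,0,0,0,0,-7],[60,0,0,0,0,0,-4.2],[60,0,0,0,0,7.16,0],[60,0,0,0,0,7.16,0],[60,0,0,0,0,7.16,0],[60,0,0,0,0,7.16,0],[60,0,0,0,0,0,0],[60,0,0,0,0,0,0]]}}

```text
time_s: 8.93
ee_pos: [0.6011, -0.1558, 0.2874]
tool_rot: [[-0.857, 0.204, -0.473], [0.178, 0.979, 0.1], [0.484, 0.001, -0.875]]
wrist_force: [0.3, 0.6, -0.7]
opening: 0.055
```

```bash
cat > plan.py <<'E'
import numpy as np
from cell import observe
np.set_printoptions(precision=4,suppress=True)
def err(P,R=None):
    s=observe();p=s["ee_pos"];Rc=s["tool_rot"]
    print("pos",p,"shift cm in tool",Rc.T@(np.array(P)-p)*100,"q",s["qpos"].round(1),"F",s["wrist_force"].round(1))
    if R is not None:
        from scipy.spatial.transform import Rotation as Ro
        print("rotvec tool deg",np.degrees(Ro.from_matrix(Rc.T@R).as_rotvec()))
y=np.radians(-11.8);xc=np.array([np.cos(y),np.sin(y),0]);yc=np.array([-np.sin(y),np.cos(y),0])
a=np.sin(.5)*xc+np.cos(.5)*np.array([0,0,1]);Fo=np.array([.529,-.1413,.03])
Rg=np.c_[np.cross(yc,-a),yc,-a]
ys=np.radians(4);xs=np.array([np.cos(ys),np.sin(ys),0]);ysv=np.array([-np.sin(ys),np.cos(ys),0])
Ru=np.c_[-xs,ysv,[0,0,-1.]]
E
python3 -c "
from plan import *
err(Fo+a*(.051+.09),Rg)"
```

```text
pos [ 0.6011 -0.1558  0.2874] shift cm in tool [-5.9462 -0.0769 11.9852] q [ -22.9   39.1   49.5   -6.1  119.8 -102.9] F [ 0.3  0.6 -0.7]
rotvec tool deg [ 0.0648 -0.2963  0.0476]
```

Request:
{"fn": "servo_tool", "kwargs": {"series": [[60,-2,0,3,0,0,0],[60,-2,0,3,0,0,0],[60,-1.95,-0.1,3,0,0,0],[60,0,0,3,0,0,0],[60,0,0,0,0,0,0],[60,0,0,0,0,0,0]]}}

```text
time_s: 9.43
ee_pos: [0.5945, -0.1552, 0.1599]
tool_rot: [[-0.859, 0.205, -0.468], [0.18, 0.979, 0.098], [0.479, 0.0, -0.878]]
wrist_force: [0.5, -0.2, 0.8]
opening: 0.0551
```

```bash
python3 -c "
from look import *
look('side',225,90,110,140,4,'s5');look('top',240,140,110,100,5,'t5')
from plan import *
err(Fo+a*(.051+.09),Rg);err(Fo+a*(.051),Rg)"
```

```text
pos [ 0.5975 -0.1566  0.1631] shift cm in tool [-0.2134  0.0934  0.9514] q [ -23.1   41.6   59.5   -5.6  106.5 -101.5] F [0.2 1.3 0.1]
rotvec tool deg [-0.0796  0.5024 -0.0517]
pos [ 0.5975 -0.1566  0.1631] shift cm in tool [-0.1345  0.1059  9.951 ] q [ -23.1   41.6   59.5   -5.6  106.5 -101.5] F [0.2 1.3 0.1]
rotvec tool deg [-0.0796  0.5024 -0.0517]
```

View pics/s5.png

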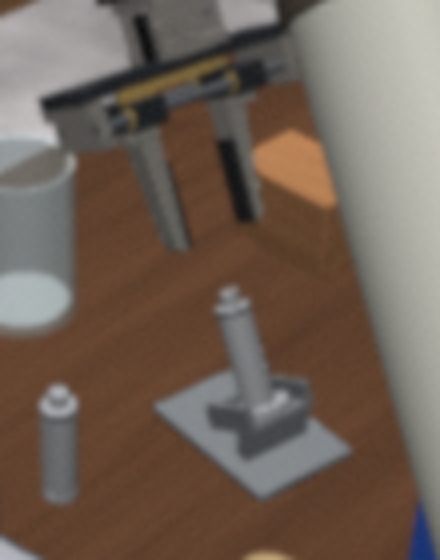

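View pics/t5.png

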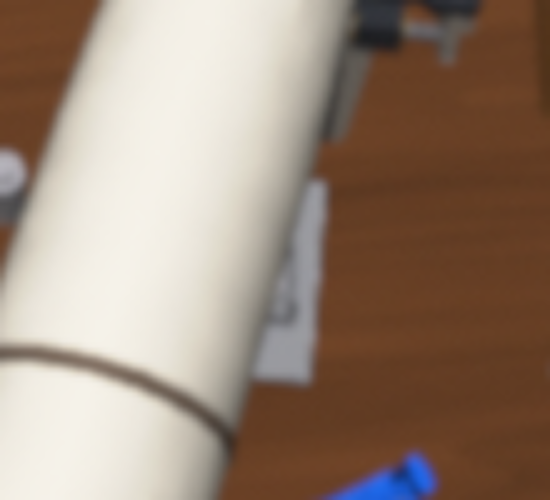

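Request:
{"fn": "servo_tool", "kwargs": {"series": [[60,-0.1,0.1,2,0,0,0],[60,0,0,2,0,0,0],[60,0,0,2,0,0,0],[60,0,0,2,0,0,0],[60,0,0,1.7,0,0,0],[60,0,0,0,0,0,0],[60,0,0,0,0,0,0],[60,0,0,0,0,0,0]]}}

```text
time_s: 10.2
ee_pos: [0.5537, -0.1465, 0.0756]
tool_rot: [[-0.862, 0.205, -0.464], [0.181, 0.979, 0.096], [0.474, -0.001, -0.881]]
wrist_force: [0.7, -0.6, -0.1]
opening: 0.0551
```

```bash
python3 -c "
from look import *
look('side',245,110,80,110,5,'s6')
from plan import *
err(Fo+a*(.051),Rg)"
```

```text
pos [ 0.5535 -0.1464  0.0753] shift cm in tool [ 0.0265 -0.001   0.075 ] q [ -23.7   40.2   72.1   -5.7   95.5 -101.1] F [-0.1  0.2 -0.5]
rotvec tool deg [-0.0598  0.3393 -0.0375]
```

View pics/s6.png

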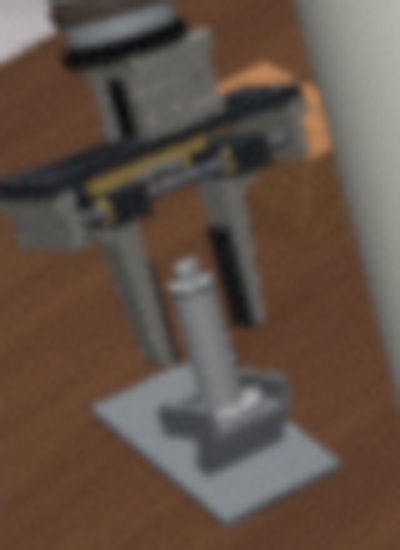

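Request:
{"fn": "servo_tool", "kwargs": {"grip_force": 30, "series": [[0,0,0,0,0,0,0],[0,0,0,0,0,0,0],[0,0,0,0,0,0,0],[0,0,0,0,0,0,0],[0,0,0,0,0,0,0],[0,0,0,0,0,0,0]]}}

```text
time_s: 10.75
ee_pos: [0.5513, -0.1455, 0.0725]
tool_rot: [[-0.859, 0.205, -0.469], [0.18, 0.979, 0.098], [0.479, -0.0, -0.878]]
wrist_force: [-0.5, 0.3, -0.4]
opening: 0.0254
```

Request:
{"fn": "servo_tool", "kwargs": {"grip_force": 50, "series": [[0,0,0,0,0,0,0],[0,0,0,0,0,0,0]]}}

```text
time_s: 10.92
ee_pos: [0.5513, -0.1455, 0.0725]
tool_rot: [[-0.859, 0.205, -0.469], [0.18, 0.979, 0.098], [0.479, -0.0, -0.878]]
wrist_force: [1.4, -0.0, 0.7]
opening: 0.0252
```

Request:
{"fn": "servo_tool", "kwargs": {"series": [[0,0,0,-0.7,0,0,0],[0,0,0,-1.5,0,0,0],[0,0,0,-1.5,0,0,0],[0,0,0,-1.5,0,0,0],[0,0,0,-1.5,0,0,0],[0,0,0,-1.5,0,0,0],[0,0,0,0,0,0,0],[0,0,0,0,0,0,0]]}}

```text
time_s: 11.58
ee_pos: [0.5899, -0.1535, 0.1443]
tool_rot: [[-0.86, 0.204, -0.468], [0.18, 0.979, 0.098], [0.478, -0.0, -0.878]]
wrist_force: [-0.1, -0.2, -4.6]
opening: 0.0252
```

```bash
python3 -c "
from look import *
look('side',245,90,80,120,5,'s7')
from plan import *
err(Fo,Ru)"
```

```text
pos [ 0.5891 -0.1532  0.1434] shift cm in tool [-0.0742 -0.0674 12.8883] q [ -23.1   41.6   61.9   -5.6  104.7 -101.4] F [-0.8 -0.1 -4.2]
rotvec tool deg [  3.9786 -28.5184 -15.4628]
```

View pics/s7.png

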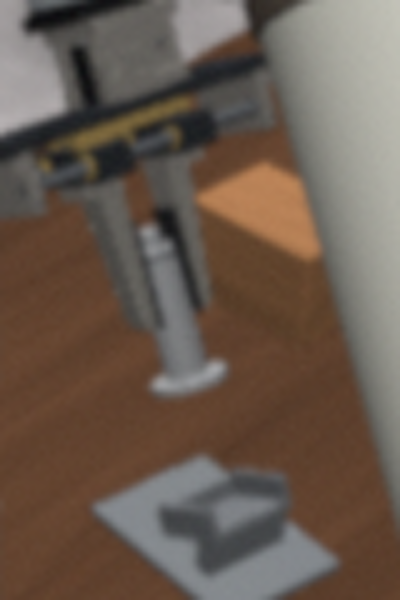

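Request:
{"fn": "servo_tool", "kwargs": {"series": [[0,1.2,0,-2.2,0,0,0],[0,1.2,0,-2.2,0,0,0],[0,1.2,0,-2.2,0,0,0],[0,0,0,0,0,-7.15,0],[0,0,0,0,0,-7.15,0],[0,0,0,0,0,-7.15,0],[0,0,0,0,0,-7.15,0],[0,0,0,0,0,0,-5.25],[0,0,0,0,0,0,-5.25],[0,0,0,0,0,0,-5.25],[0,0,0,0,0,0,0]]}}

```text
time_s: 12.55
ee_pos: [0.5876, -0.1527, 0.2176]
tool_rot: [[-0.997, -0.071, -0.005], [-0.071, 0.997, 0.002], [0.005, 0.002, -1.0]]
wrist_force: [-0.7, 0.4, -4.6]
opening: 0.0252
```

```bash
python3 -c "
from plan import *
H=np.array([.526,.143,.0])
err(H-.075*xs+np.array([0,0,.16]),Ru)"
```

```text
pos [ 0.5876 -0.1527  0.2176] shift cm in tool [11.52   29.927   5.8864] q [ -25.9   14.2   86.1   -0.    80.  -120. ] F [-0.7  0.4 -4.6]
rotvec tool deg [ 0.1322 -0.2731  0.0655]
```

Move over to the apron, keeping height until past the bystanders.

Request:
{"fn": "servo_tool", "kwargs": {"series": [[0,1.44,3.74,0,0,0,0],[0,1.44,3.74,0,0,0,0],[0,1.44,3.74,0,0,0,0],[0,1.44,3.74,0,0,0,0],[0,1.44,3.74,0,0,0,0],[0,1.44,3.74,0,0,0,0],[0,1.44,3.74,0,0,0,0],[0,1.44,3.74,0,0,0,0],[0,0,0,2,0,0,0],[0,0,0,3,0,0,0],[0,0,0,3,0,0,0],[0,0,0,2,0,0,0],[0,0,0,0,0,0,0],[0,0,0,0,0,0,0]]}}

```text
time_s: 13.72
ee_pos: [0.4522, 0.137, 0.1184]
tool_rot: [[-0.998, -0.067, -0.005], [-0.067, 0.998, -0.0], [0.005, 0.0, -1.0]]
wrist_force: [0.6, 0.6, -4.6]
opening: 0.0256
```

```bash
python3 -c "
from look import *
look('side',170,130,120,150,4,'s8');look('top',150,120,100,120,5,'t8')
from plan import *
H=np.array([.526,.143,.0])
err(H-.075*xs+np.array([0,0,.07]),Ru)"
```

```text
pos [0.4549 0.1371 0.1211] shift cm in tool [0.3724 0.0946 5.1093] q [  2.1   0.2 113.1   0.   66.7 -91.7] F [ 0.6 -0.  -3.1]
rotvec tool deg [ 0.0048  0.0711 -0.121 ]
```

View pics/s8.png

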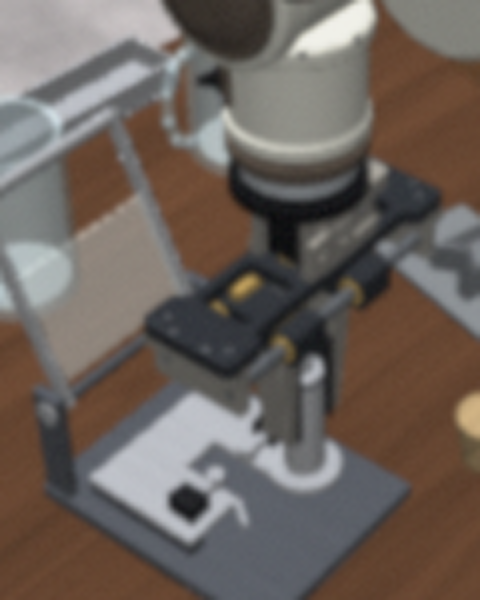

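View pics/t8.png

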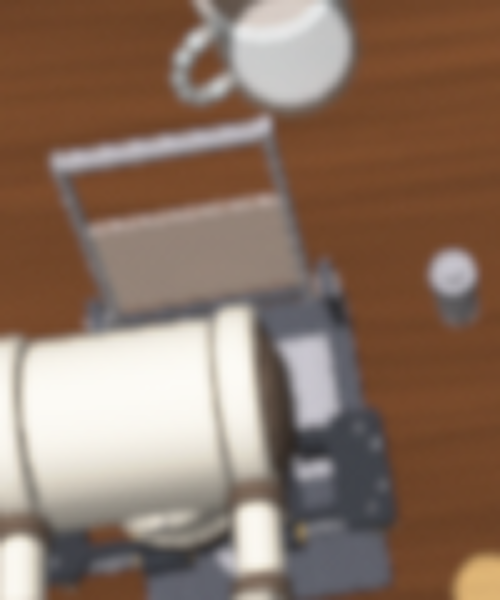

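```bash
cat > ov.py <<'E'
from h import *
from plan import xs,ysv
def W(H,x,y,z): return np.array([H[0],H[1],.012])+xs*x+ysv*y+np.array([0,0,z])
def overlay(pk,x0,y0,w,h,k,H,foot,o,hz=0):
    f=pickle.load(open(pk+".pkl","rb"))
    im=cv2.resize(f["img"][y0:y0+h,x0:x0+w,::-1],None,fx=k,fy=k,interpolation=cv2.INTER_CUBIC)
    P=lambda X:tuple(int(round(v)) for v in (proj(f,X)-[x0,y0]+.5)*k-.5)
    def poly(L,c,cl=True):
        for i in range(len(L)-(0 if cl else 1)): cv2.line(im,P(L[i]),P(L[(i+1)%len(L)]),c,1,cv2.LINE_AA)
    th=np.linspace(0,2*np.pi,40)
    if foot is not None:
        for z,r in((0,.023),(.006,.023),(.084,.013)):
            poly([foot+np.array([r*np.cos(t),r*np.sin(t),z]) for t in th],(0,255,0))
    poly([W(H,-.105,-.075,0),W(H,-.105,.075,0),W(H,.085,.075,0),W(H,.085,-.075,0)],(0,255,255))
    poly([W(H,-.032,-.05,.014),W(H,-.032,-.0145,.014),W(H,0,-.0145,.014)],(0,0,255),False)
    poly([W(H,-.032,.05,.014),W(H,-.032,.0145,.014),W(H,0,.0145,.014)],(0,0,255),False)
    poly([W(H,0.0145*np.sin(t)*.9,.0145*np.cos(t),.014) for t in np.linspace(0,np.pi,15)],(0,0,255),False)
    cv2.imwrite(f"pics/{o}.png",im)
E
python3 -c "
from ov import *
overlay('s8',190,200,90,85,8,(.526,.143),np.array([.4549,.1371,.0701]),'o8')
overlay('side0',170,200,110,95,7,(.526,.143),None,'o0')
overlay('top0',150,160,90,95,6,(.526,.143),None,'o0t')"
```

```text
(no output)
```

View pics/o8.png

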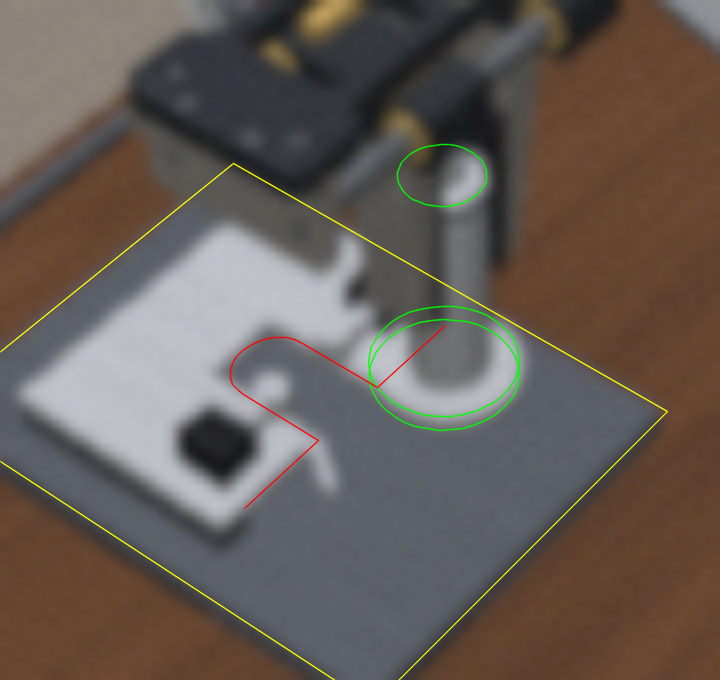

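View pics/o0t.png

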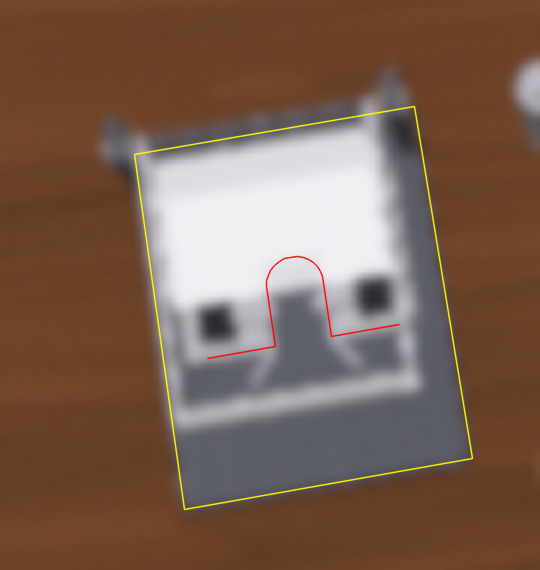

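Request:
{"fn": "servo_tool", "kwargs": {"series": [[0,0,0,2.5,0,0,0],[0,0,0,1.2,0,0,0],[0,0,0,0,0,0,0],[0,0,0,0,0,0,0],[0,0,0,0,0,0,0],[0,0,0,0,0,0,0]]}}

```text
time_s: 14.32
ee_pos: [0.4555, 0.1372, 0.0846]
tool_rot: [[-0.998, -0.069, 0.003], [-0.069, 0.998, 0.0], [-0.003, 0.0, -1.0]]
wrist_force: [0.2, -0.8, -4.3]
opening: 0.0249
```

```bash
python3 -c "
from look import *
from plan import *
print(observe()['ee_pos']);look('side',170,130,120,150,4,'s9');print(observe()['ee_pos']);look('top',170,130,120,150,4,'t9');s=observe();print(s['ee_pos'],s['wrist_force'],s['tool_rot'])
from ov import *
overlay('s9',190,200,90,85,8,(.526,.143),np.array([*s['ee_pos'][:2],s['ee_pos'][2]-.051]),'o9')
overlay('s9',190,200,90,85,8,(.529,.1415),None,'o9b')
"
```

```text
[0.4555 0.1372 0.0846]
[0.4553 0.1372 0.0843]
[0.455  0.1372 0.084 ] [-0.3662  0.4149 -4.5823] [[-0.9976 -0.0687  0.0018]
 [-0.0687  0.9976  0.0002]
 [-0.0018  0.0001 -1.    ]]
```

View pics/o9.png

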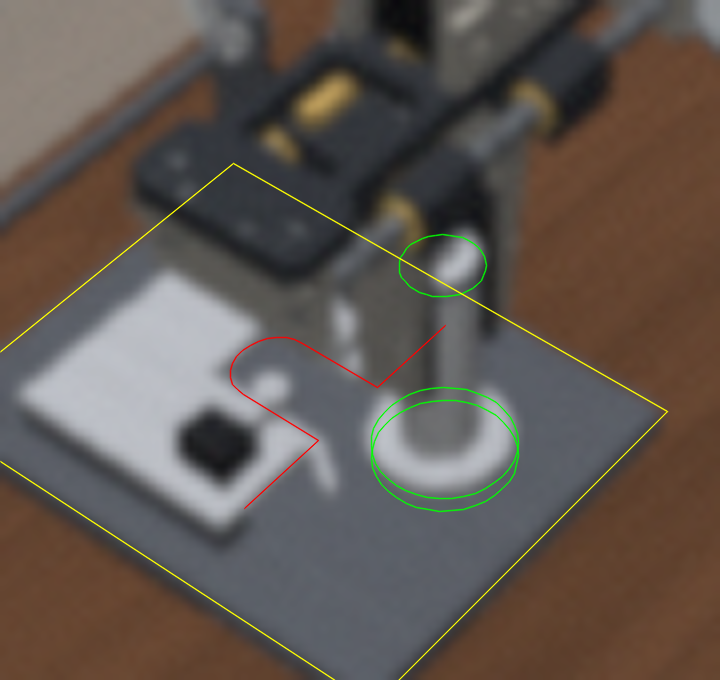

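View pics/o9b.png

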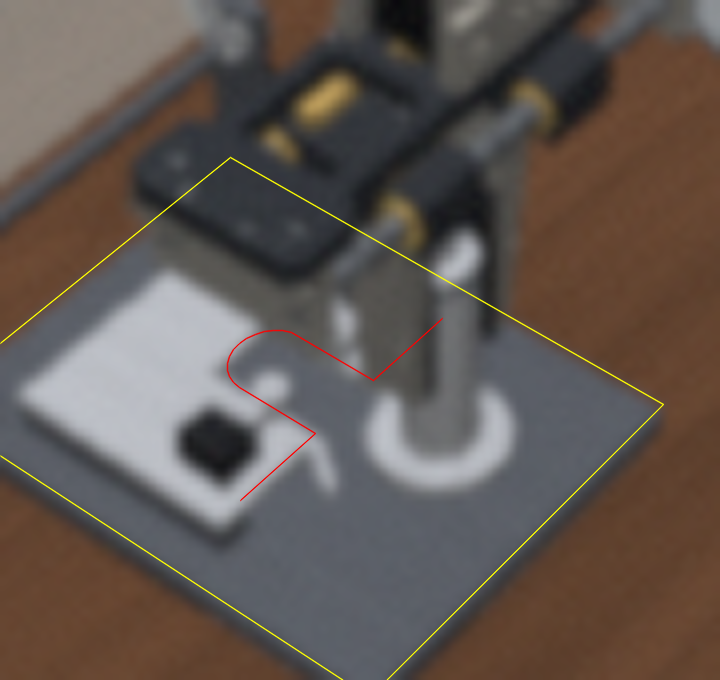

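Request:
{"fn": "servo_tool", "kwargs": {"series": [[0,0,0,1,0,0,0],[0,0,0,0.6,0,0,0],[0,0,0,0,0,0,0],[0,0,0,0,0,0,0],[0,0,0,0,0,0,0]]}}

```text
time_s: 14.83
ee_pos: [0.4538, 0.1371, 0.0665]
tool_rot: [[-0.998, -0.069, -0.001], [-0.069, 0.998, 0.0], [0.001, 0.0, -1.0]]
wrist_force: [-0.5, -0.5, -4.8]
opening: 0.025
```

Request:
{"fn": "servo_tool", "kwargs": {"series": [[0,0,0,0.2,0,0,0],[0,0,0,0,0,0,0],[0,0,0,0,0,0,0]]}}

```text
time_s: 15.08
ee_pos: [0.454, 0.1372, 0.0648]
tool_rot: [[-0.998, -0.069, -0.001], [-0.069, 0.998, 0.0], [0.001, 0.0, -1.0]]
wrist_force: [-0.6, 0.4, -4.1]
opening: 0.0252
```

Request:
{"fn": "servo_tool", "kwargs": {"series": [[0,0,0,0.2,0,0,0],[0,0,0,0,0,0,0],[0,0,0,0,0,0,0]]}}

```text
time_s: 15.33
ee_pos: [0.4538, 0.1371, 0.0626]
tool_rot: [[-0.998, -0.069, -0.001], [-0.069, 0.998, 0.0], [0.001, 0.0, -1.0]]
wrist_force: [-0.8, -0.3, -4.8]
opening: 0.0253
```

Request:
{"fn": "servo_tool", "kwargs": {"series": [[0,0,0,0.1,0,0,0],[0,0,0,0,0,0,0],[0,0,0,0,0,0,0]]}}

```text
time_s: 15.58
ee_pos: [0.4539, 0.1371, 0.0617]
tool_rot: [[-0.998, -0.069, -0.001], [-0.069, 0.998, 0.0], [0.001, 0.0, -1.0]]
wrist_force: [-0.4, 1.2, -5.6]
opening: 0.0251
```

Request:
{"fn": "servo_tool", "kwargs": {"series": [[0,0,0,0.1,0,0,0],[0,0,0,0,0,0,0],[0,0,0,0,0,0,0]]}}

```text
time_s: 15.83
ee_pos: [0.4541, 0.1372, 0.061]
tool_rot: [[-0.998, -0.069, -0.0], [-0.069, 0.998, 0.0], [0.0, 0.0, -1.0]]
wrist_force: [-2.2, -0.6, -1.8]
opening: 0.0253
```

Request:
{"fn": "servo_tool", "kwargs": {"series": [[0,0,0,0.1,0,0,0],[0,0,0,0,0,0,0],[0,0,0,0,0,0,0]]}}

```text
time_s: 16.08
ee_pos: [0.4543, 0.1372, 0.0609]
tool_rot: [[-0.998, -0.069, -0.001], [-0.069, 0.998, 0.0], [0.001, 0.0, -1.0]]
wrist_force: [-4.4, -0.7, 7.6]
opening: 0.0255
```

```bash
python3 -c "
from look import *
look('side',170,130,120,150,4,'s10')
from ov import *
overlay('s10',195,205,80,75,9,(.526,.143),None,'o10')
"
```

```text
(no output)
```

View pics/o10.png

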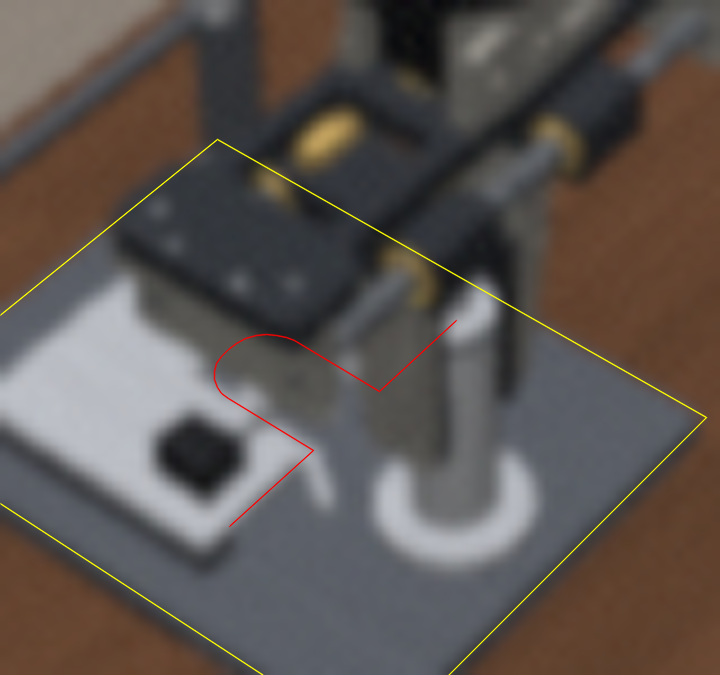

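```bash
python3 - <<'E'
from ov import *
from e import edge,rep,inter
np.set_printoptions(precision=4,suppress=True)
f=pickle.load(open("s10.pkl","rb"))
k=9;x0,y0=195,205
P=lambda X:(proj(f,X)-[x0,y0]+.5)*k-.5
th=np.linspace(0,2*np.pi,180)
from scipy.optimize import fsolve
def ext(c):
    L=np.array([P([c[0]+.023*np.cos(t),c[1]+.023*np.sin(t),z]) for t in th for z in(.012,.018)])
    return L
def g(c):
    L=ext(c);return [(L[:,0].min()+L[:,0].max())/2-455.5,L[:,1].max()-570]
c=fsolve(g,[.454,.137]);L=ext(c);print("foot by side",c,L[:,0].min(),L[:,0].max())
fr=rep("S front z0",edge(f,unc(450,700,x0,y0,k),unc(700,440,x0,y0,k),0.0,lo=.1,hi=.95))
s=lambda u,v:unc(u,v,170,190,6)
l=rep("left",edge(f,s(400,592),s(70,380),0.))
fr0=rep("front",edge(f,s(400,592),s(613,376),0.0))
FL=inter(fr0,l);H=FL+.105*xs[:2]-.075*ysv[:2];print("FL",FL,"home",H)
d=c-H;print("foot in stand: x,y",d@xs[:2],d@ysv[:2])
E
python3 - <<'E'
import sys; sys.path.insert(0,'.')
E
```

```text
foot by side [0.4572 0.1346] 374.04598452244727 536.9540154775484
S front z0 [0.4253 0.1194] ang 94.22 25 sd 0.00017074721
left [0.5083 0.2149] ang 3.83 25 sd 0.00017105891
front [0.4246 0.1315] ang 94.01 25 sd 0.00011117974
FL [0.4192 0.2089] home [0.5291 0.1414]
foot in stand: x,y -0.07218935895472364 -0.0017832693012309329
```

```bash
python3 - <<'E'
from ov import *
np.set_printoptions(precision=4,suppress=True)
S,T=F["side"],F["top"]
Hs=np.array([.5291,.1414,0]);Ht=np.array([.4147,.2122])+.105*xs[:2]-.075*ysv[:2];Ht=np.r_[Ht,0];print(Ht)
def sf(X,H): d=X-H;return np.array([d@xs,d@ysv])
def blob(f,x0,y0,w,h):
    g=f["img"][y0:y0+h,x0:x0+w].max(2);m=(g<60).astype(np.uint8)
    n,l,st,c=cv2.connectedComponentsWithStats(m)
    return [(st[i][4],c[i]+[x0,y0]) for i in range(1,n) if st[i][4]>8]
for A,c in blob(S,205,225,45,40): print("S",A,c,sf(onz(S,c,.035),Hs))
for A,c in blob(T,180,200,40,20): print("T",A,c,sf(onz(T,c,.04),Ht))
s=lambda u,v:unc(u,v,170,190,6);t=lambda u,v:unc(u,v,155,165,7)
for p in((367,425),(447,350)): print("lipS",sf(onz(S,s(*p),.025),Hs))
for p in((263,412),(383,390)): print("lipT",sf(onz(T,t(*p),.026),Ht))
E
```

```text
[0.5247 0.1447 0.    ]
S 31 [238.0968 236.3548] [-0.017  -0.0406]
S 44 [216.5909 255.1364] [-0.0165  0.0433]
T 9 [212. 209.] [-0.0169 -0.0427]
lipS [-0.0498  0.0282]
lipS [-0.0494 -0.0255]
lipT [-0.048   0.0256]
lipT [-0.0476 -0.0278]
```

Request:
{"fn": "servo_tool", "kwargs": {"grip_force": 58, "series": [[0,0,0.2,-0.2,0,0,0],[0,0,0,0,0,0,0],[0,-0.6,0,0,0,0,0],[0,-0.6,0,0,0,0,0],[0,-0.6,0,0,0,0,0],[0,-0.6,0,0,0,0,0],[0,0,0,0,0,0,0],[0,0,0,0,0,0,0]]}}

```text
time_s: 16.8
ee_pos: [0.4781, 0.1407, 0.0616]
tool_rot: [[-0.998, -0.069, -0.001], [-0.069, 0.998, 0.0], [0.001, 0.0, -1.0]]
wrist_force: [-0.7, -0.0, -4.2]
opening: 0.0253
```

```bash
python3 -c "
from look import *
look('side',170,130,120,150,4,'s11')
from ov import *
overlay('s11',195,205,80,75,9,(.526,.143),None,'o11')
"
```

```text
(no output)
```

View pics/o11.png

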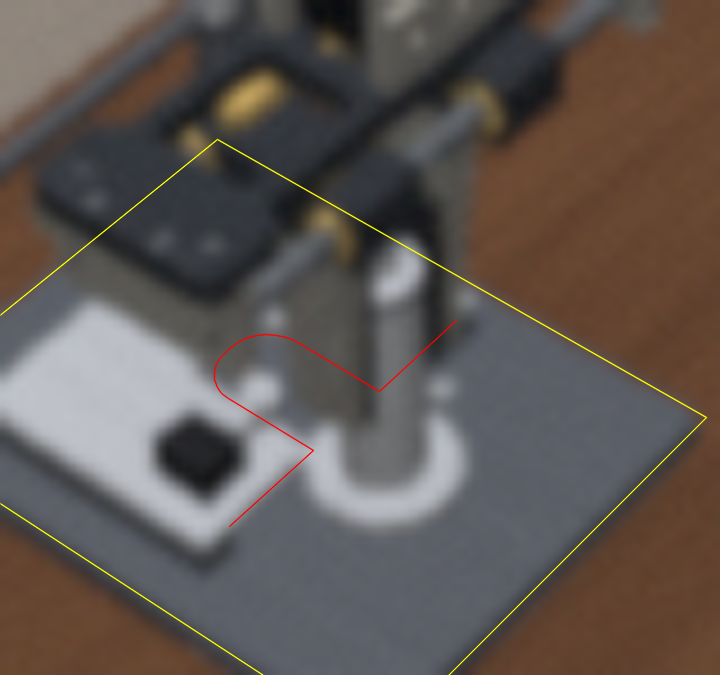

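Request:
{"fn": "servo_tool", "kwargs": {"series": [[0,-0.4,0,0,0,0,0],[0,-0.4,0,0,0,0,0],[0,-0.4,0,0,0,0,0],[0,0,0,0,0,0,0],[0,0,0,0,0,0,0]]}}

```text
time_s: 17.27
ee_pos: [0.4901, 0.1415, 0.0618]
tool_rot: [[-0.998, -0.069, -0.0], [-0.069, 0.998, 0.0], [0.0, 0.0, -1.0]]
wrist_force: [-0.5, 0.4, -4.0]
opening: 0.0252
```

Request:
{"fn": "servo_tool", "kwargs": {"series": [[0,-0.3,0,0,0,0,0],[0,-0.3,0,0,0,0,0],[0,0,0,0,0,0,0],[0,0,0,0,0,0,0]]}}

```text
time_s: 17.6
ee_pos: [0.496, 0.1421, 0.0618]
tool_rot: [[-0.998, -0.069, -0.0], [-0.069, 0.998, 0.0], [0.0, 0.0, -1.0]]
wrist_force: [0.2, -0.2, -3.7]
opening: 0.0254
```

Request:
{"fn": "servo_tool", "kwargs": {"series": [[0,-0.4,0,0,0,0,0],[0,-0.3,0,0,0,0,0],[0,-0.3,0,0,0,0,0],[0,0,0,0,0,0,0],[0,0,0,0,0,0,0]]}}

```text
time_s: 18.02
ee_pos: [0.5036, 0.1423, 0.0612]
tool_rot: [[-0.998, -0.069, -0.007], [-0.069, 0.998, -0.001], [0.007, -0.001, -1.0]]
wrist_force: [-8.2, -3.2, 0.9]
opening: 0.0254
```

Request:
{"fn": "servo_tool", "kwargs": {"series": [[0,-0.3,0,0,0,0,0],[0,-0.3,0,0,0,0,0],[0,-0.3,0,0,0,0,0],[0,0,0,0,0,0,0],[0,0,0,0,0,0,0]]}}

```text
time_s: 18.43
ee_pos: [0.5101, 0.1427, 0.0616]
tool_rot: [[-0.997, -0.07, -0.013], [-0.07, 0.998, -0.002], [0.013, -0.001, -1.0]]
wrist_force: [-17.3, -4.5, 13.6]
opening: 0.0251
```

Request:
{"fn": "servo_tool", "kwargs": {"series": [[0,-0.3,-0.05,0,0,0,0],[0,-0.3,0,0,0,0,0],[0,0,0,0,0,0,0],[0,0,0,0,0,0,0]]}}

```text
time_s: 18.77
ee_pos: [0.5129, 0.1428, 0.0616]
tool_rot: [[-0.997, -0.07, -0.022], [-0.07, 0.998, -0.002], [0.022, -0.001, -1.0]]
wrist_force: [-28.4, -4.0, 25.7]
opening: 0.0252
```

Request:
{"fn": "servo_tool", "kwargs": {"series": [[0,-0.3,0,0,0,0,0],[0,-0.3,0,0,0,0,0],[0,0,0,0,0,0,0],[0,0,0,0,0,0,0]]}}

```text
time_s: 19.1
ee_pos: [0.5144, 0.143, 0.0615]
tool_rot: [[-0.997, -0.071, -0.033], [-0.071, 0.997, -0.004], [0.033, -0.001, -0.999]]
wrist_force: [-44.5, -6.5, 39.8]
opening: 0.0254
```

```bash
python3 -c "
from look import *
look('side',170,130,120,150,4,'s12');look('top',150,140,100,100,6,'t12')
from ov import *
overlay('s12',190,180,90,80,8,(.526,.143),None,'o12')
from plan import *
s=observe();print(s['wrist_force'],s['moment'],s['ee_pos'])
"
```

```text
[-44.0859  -6.778   40.2048] [-1.2507  8.2812 -0.0679] [0.5144 0.143  0.0615]
```

View pics/o12.png

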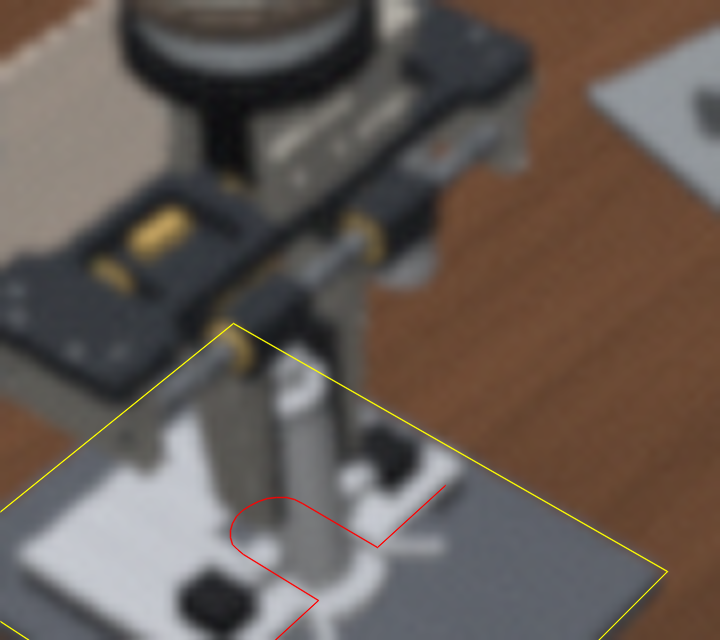

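View pics/s12.png

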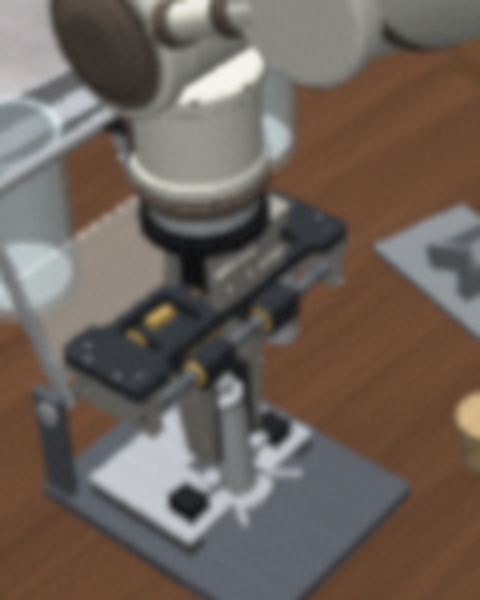

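Request:
{"fn": "servo_tool", "kwargs": {"series": [[0,0.5,0,0,0,0,0],[0,0.7,0,0,0,0,0],[0,0.7,0,0,0,0,0],[0,0.7,0,0,0,0,0],[0,0.4,0,0,0,0,0],[0,0,0,0,0,0,0],[0,0,0,0,0,0,0]]}}

```text
time_s: 19.78
ee_pos: [0.4968, 0.1417, 0.0618]
tool_rot: [[-0.998, -0.069, -0.001], [-0.069, 0.998, 0.0], [0.0, 0.0, -1.0]]
wrist_force: [-0.3, -0.2, -4.8]
opening: 0.0253
```

```bash
python3 -c "
from look import *
look('side',190,180,90,80,8,'s13')
"
```

```text
(no output)
```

View pics/s13.png

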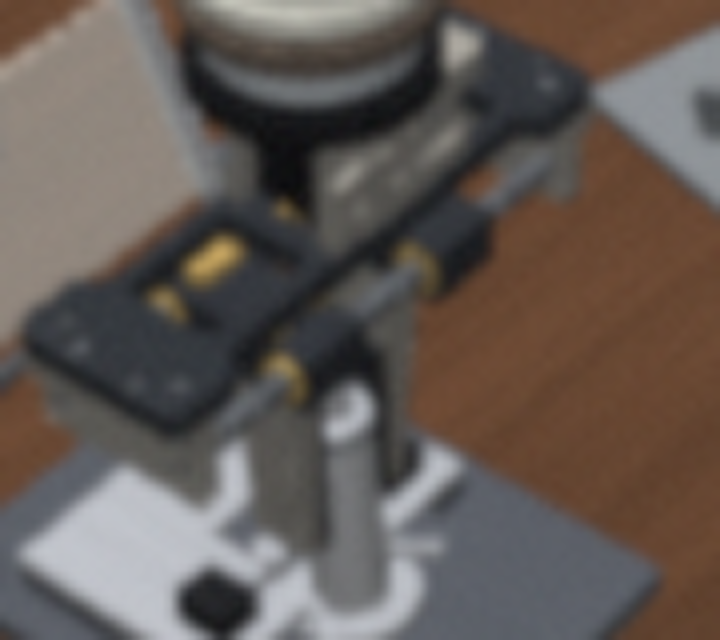

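Request:
{"fn": "servo_tool", "kwargs": {"series": [[60,0,0,0,0,0,0],[60,0,0,0,0,0,0],[60,0,0,0,0,0,0],[60,0,0,0,0,0,0],[60,0,0,0,0,0,0]]}}

```text
time_s: 20.25
ee_pos: [0.4972, 0.1416, 0.0621]
tool_rot: [[-0.998, -0.069, 0.0], [-0.069, 0.998, 0.0], [-0.0, 0.0, -1.0]]
wrist_force: [-0.4, -0.2, 0.8]
opening: 0.0547
```

```bash
python3 -c "
from look import *
look('side',190,180,90,80,8,'s14')
"
```

```text
(no output)
```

View pics/s14.png

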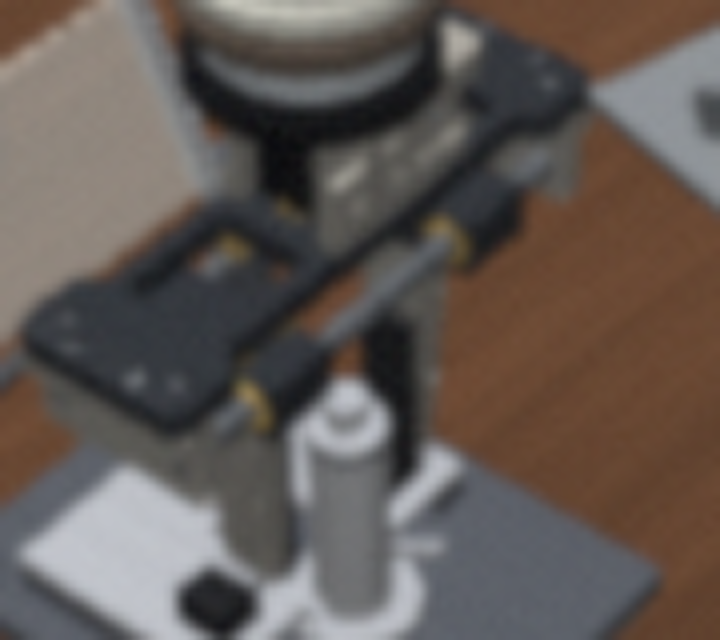

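Request:
{"fn": "servo_tool", "kwargs": {"grip_force": 20, "series": [[60,0.8,0,0,0,0,0],[60,1.5,0,0,0,0,0],[60,1.5,0,0,0,0,0],[60,1.2,0,0,0,0,0],[0,0,0,0,0,0,0],[0,0,0,0,0,0,0],[0,0,0,0.5,0,0,0],[0,0,0,0.4,0,0,0],[0,0,0,0,0,0,0],[0,0,0,0,0,0,0],[0,0,0,0,0,0,0]]}}

```text
time_s: 21.22
ee_pos: [0.447, 0.1381, 0.0526]
tool_rot: [[-0.998, -0.069, -0.001], [-0.069, 0.998, 0.0], [0.001, 0.0, -1.0]]
wrist_force: [-1.0, -0.1, -0.1]
opening: 0.0108
```

```bash
python3 -c "
from look import *
look('side',180,180,100,90,7,'s15')
"
```

```text
(no output)
```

View pics/s15.png

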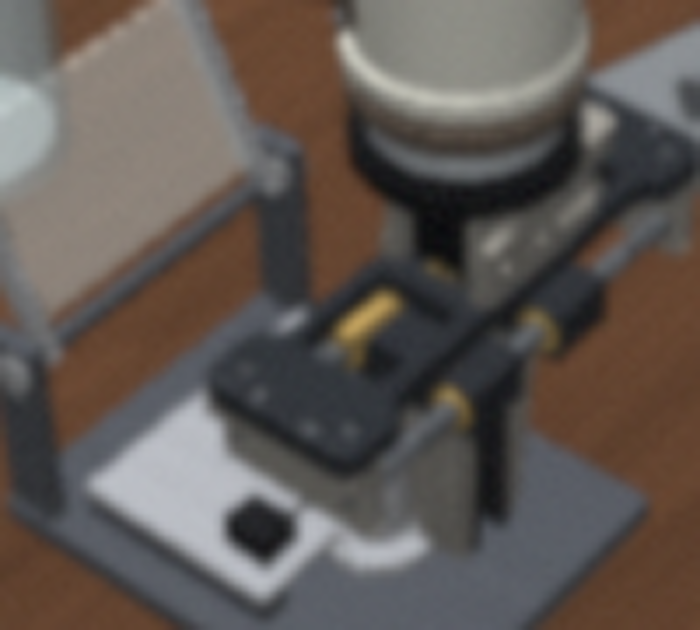

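Request:
{"fn": "servo_tool", "kwargs": {"series": [[0,-0.4,0,0,0,0,0],[0,-0.4,0,0,0,0,0],[0,-0.4,0,0,0,0,0],[0,-0.4,0,0,0,0,0],[0,-0.4,0,0,0,0,0],[0,-0.4,0,0,0,0,0],[0,-0.4,0,0,0,0,0],[0,0,0,0,0,0,0],[0,0,0,0,0,0,0]]}}

```text
time_s: 22.02
ee_pos: [0.4739, 0.1401, 0.0523]
tool_rot: [[-0.998, -0.069, -0.003], [-0.069, 0.998, -0.0], [0.003, 0.0, -1.0]]
wrist_force: [-3.5, -0.3, 2.1]
opening: 0.0007
```

```bash
python3 -c "
from look import *
look('side',180,170,100,90,7,'s16')
"
```

```text
(no output)
```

View pics/s16.png

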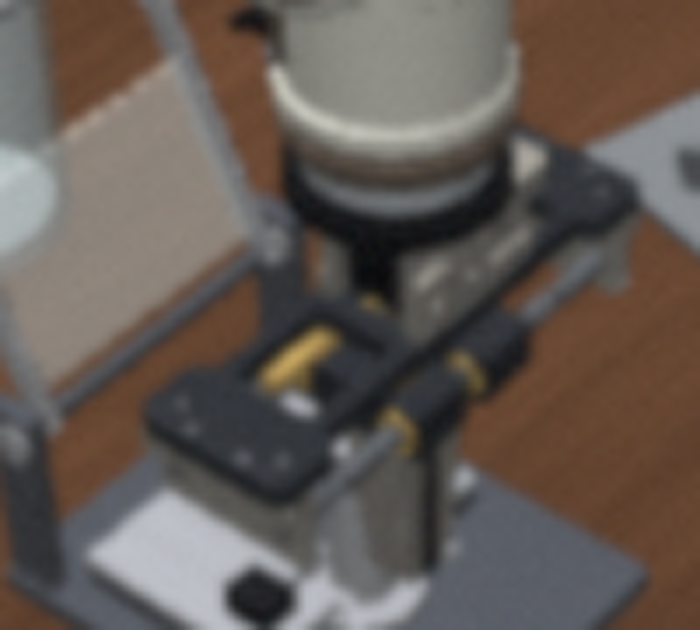

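Request:
{"fn": "servo_tool", "kwargs": {"series": [[0,-0.3,0,0,0,0,0],[0,-0.3,0,0,0,0,0],[0,-0.2,0,0,0,0,0],[0,0,0,0,0,0,0]]}}

```text
time_s: 22.4
ee_pos: [0.479, 0.1402, 0.0524]
tool_rot: [[-0.998, -0.07, -0.011], [-0.07, 0.998, -0.001], [0.011, -0.001, -1.0]]
wrist_force: [-15.4, -2.2, 13.9]
opening: 0.0004
```

Request:
{"fn": "servo_tool", "kwargs": {"series": [[0,-0.3,0,0,0,0,0],[0,-0.3,0,0,0,0,0],[0,-0.2,0,0,0,0,0],[0,0,0,0,0,0,0]]}}

```text
time_s: 22.73
ee_pos: [0.4836, 0.1407, 0.0521]
tool_rot: [[-0.997, -0.07, -0.019], [-0.07, 0.998, -0.002], [0.019, -0.001, -1.0]]
wrist_force: [-27.7, -3.8, 25.7]
opening: 0.0001
```

```bash
python3 -c "
from look import *
look('side',180,170,100,90,7,'s17');look('top',160,150,90,90,7,'t17')
"
```

View pics/s17.png

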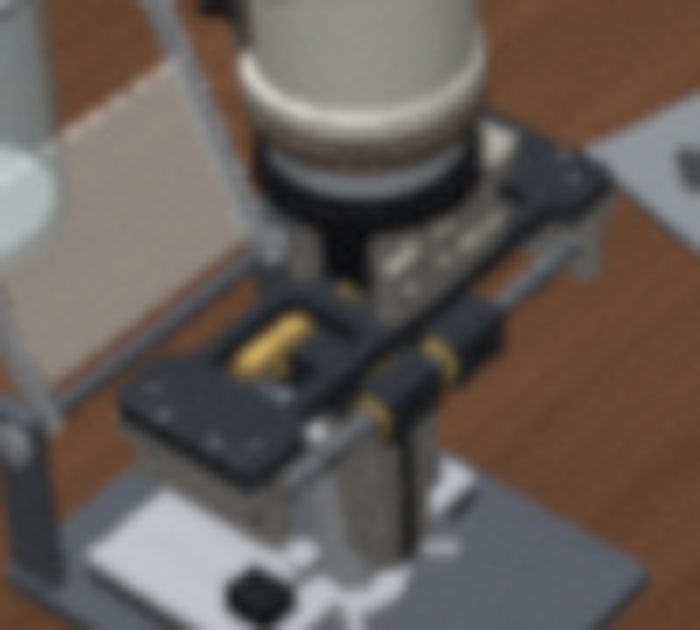

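View pics/t17.png

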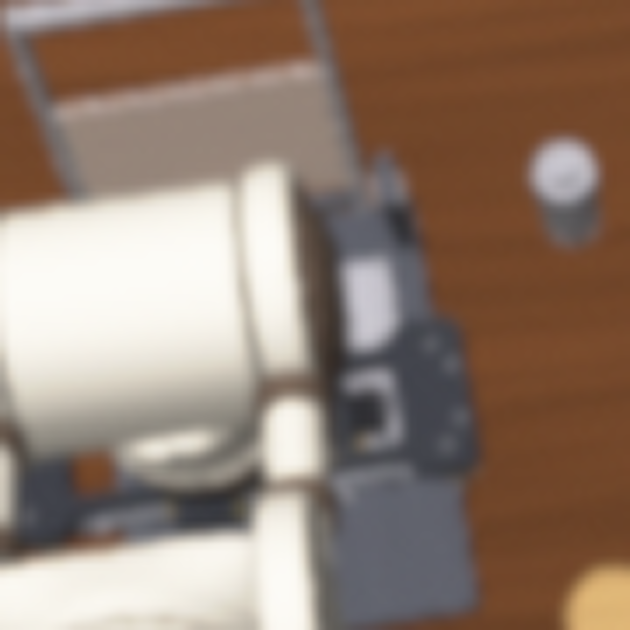

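Request:
{"fn": "servo_tool", "kwargs": {"series": [[0,0,0,-0.15,0,0,0],[0,0,0,-0.15,0,0,0],[0,0,0,0,0,0,0]]}}

```text
time_s: 23.08
ee_pos: [0.4847, 0.1408, 0.0535]
tool_rot: [[-0.997, -0.07, -0.014], [-0.07, 0.998, -0.001], [0.014, -0.0, -1.0]]
wrist_force: [-15.5, -2.7, 6.9]
opening: 0.0004
```

Request:
{"fn": "servo_tool", "kwargs": {"series": [[0,-0.2,0,-0.1,0,0,0],[0,-0.2,0,-0.05,0,0,0],[0,0,0,0,0,0,0],[0,0,0,0,0,0,0]]}}

```text
time_s: 23.42
ee_pos: [0.4852, 0.1408, 0.0537]
tool_rot: [[-0.997, -0.07, -0.023], [-0.07, 0.998, -0.002], [0.023, -0.001, -1.0]]
wrist_force: [-23.8, -4.7, 10.4]
opening: 0.0008
```

Request:
{"fn": "servo_tool", "kwargs": {"series": [[0,-0.2,0,-0.05,0,0,0],[0,-0.2,0,0,0,0,0],[0,0,0,0,0,0,0],[0,0,0,0,0,0,0]]}}

```text
time_s: 23.75
ee_pos: [0.4857, 0.1409, 0.0537]
tool_rot: [[-0.997, -0.071, -0.032], [-0.071, 0.998, -0.003], [0.032, -0.001, -0.999]]
wrist_force: [-35.3, -6.2, 20.2]
opening: 0.0003
```

Request:
{"fn": "servo_tool", "kwargs": {"series": [[0,1.0,0,0,0,0,0],[0,1.0,0,0,0,0,0],[0,0.5,0,0,0,-4,0],[0,0,0,0,0,-4,0],[0,0,0,0,0,0,0],[0,0,0,0,0,0,0]]}}

```text
time_s: 24.25
ee_pos: [0.4737, 0.14, 0.058]
tool_rot: [[-0.988, -0.069, 0.138], [-0.068, 0.998, 0.01], [-0.138, 0.0, -0.99]]
wrist_force: [1.4, -0.1, 1.0]
opening: 0.0002
```

```bash
python3 -c "
from look import *
look('side',180,170,100,90,7,'s18')
"
```

```text
(no output)
```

View pics/s18.png

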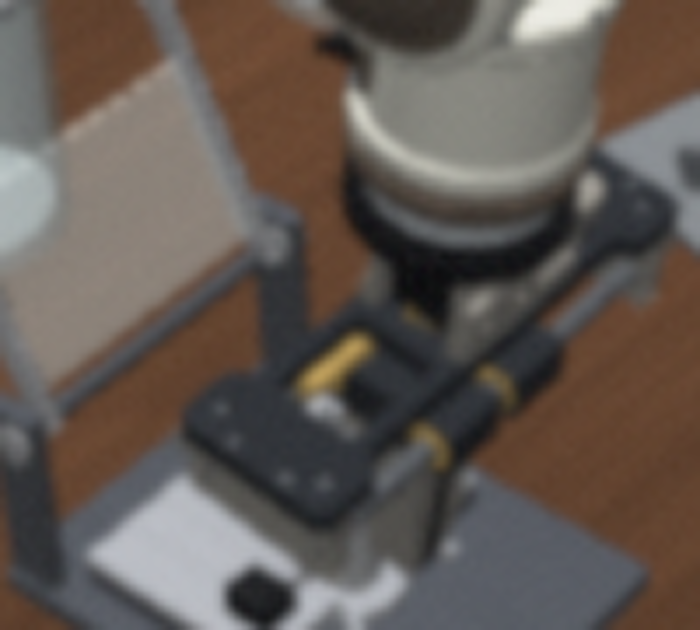

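Request:
{"fn": "servo_tool", "kwargs": {"series": [[0,0.07,0,0.5,0,0,0],[0,-0.4,0,0.06,0,0,0],[0,-0.4,0,0.06,0,0,0],[0,-0.3,0,0.04,0,0,0],[0,0,0,0,0,0,0],[0,0,0,0,0,0,0]]}}

```text
time_s: 24.8
ee_pos: [0.4818, 0.1406, 0.0515]
tool_rot: [[-0.989, -0.069, 0.128], [-0.069, 0.998, 0.009], [-0.129, -0.0, -0.992]]
wrist_force: [-14.8, -2.0, 11.7]
opening: 0.0002
```

Request:
{"fn": "servo_tool", "kwargs": {"series": [[0,-0.3,0,0,0,0,0],[0,-0.3,0,0,0,0,0],[0,0,0,0,0,0,0],[0,0,0,0,0,0,0]]}}

```text
time_s: 25.13
ee_pos: [0.4847, 0.1411, 0.0514]
tool_rot: [[-0.99, -0.07, 0.121], [-0.069, 0.998, 0.009], [-0.122, 0.0, -0.993]]
wrist_force: [-21.0, -2.7, 17.0]
opening: 0.0008
```

Request:
{"fn": "servo_tool", "kwargs": {"series": [[0,0,0,-0.2,0,0,0],[0,-0.2,0,0,0,0,0],[0,0,0,0,0,0,0],[0,0,0,0,0,0,0]]}}

```text
time_s: 25.47
ee_pos: [0.4871, 0.1412, 0.0535]
tool_rot: [[-0.99, -0.07, 0.123], [-0.069, 0.998, 0.009], [-0.124, 0.0, -0.992]]
wrist_force: [-18.9, -1.7, 12.4]
opening: 0.0005
```

Request:
{"fn": "servo_tool", "kwargs": {"series": [[0,-0.2,0,0,0,0,0],[0,-0.2,0,-0.1,0,0,0],[0,0,0,0,0,0,0],[0,0,0,0,0,0,0]]}}

```text
time_s: 25.8
ee_pos: [0.4876, 0.1413, 0.0536]
tool_rot: [[-0.991, -0.07, 0.116], [-0.07, 0.998, 0.008], [-0.116, -0.0, -0.993]]
wrist_force: [-27.7, -3.6, 17.7]
opening: 0.0006
```

```bash
python3 -c "
from look import *
look('side',180,190,90,75,8,'s19');look('top',160,150,90,90,7,'t19')
"
```

```text
(no output)
```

View pics/s19.png

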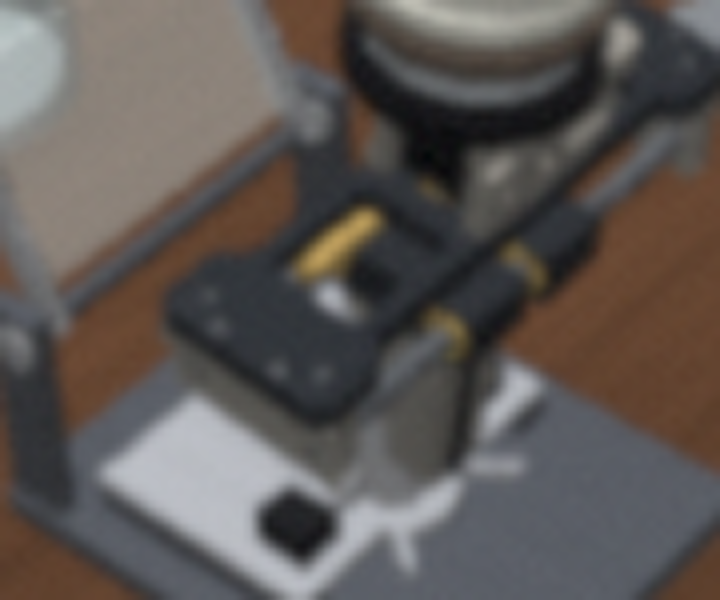

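Request:
{"fn": "servo_tool", "kwargs": {"series": [[0,0.8,0,0,0,0,0],[0,2,0,-1,0,0,0],[0,2,0,-2,0,0,0],[0,3,0,-3,0,0,0],[0,3,0,-3,0,0,0],[0,3,0,-3,0,0,0],[0,0,0,0,0,0,0]]}}

```text
time_s: 26.48
ee_pos: [0.3474, 0.1316, 0.1631]
tool_rot: [[-0.985, -0.07, 0.155], [-0.069, 0.998, 0.01], [-0.155, -0.0, -0.988]]
wrist_force: [1.4, 1.2, 0.7]
opening: 0.0007
```

```bash
python3 -c "
from look import *
look('side',180,190,90,75,8,'s20');look('top',160,150,90,90,7,'t20')
"
```

```text
(no output)
```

View pics/s20.png

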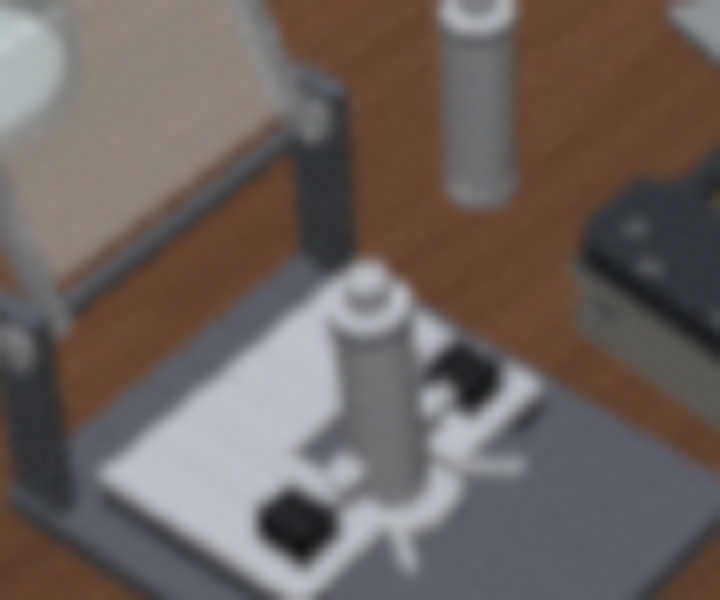

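View pics/t20.png

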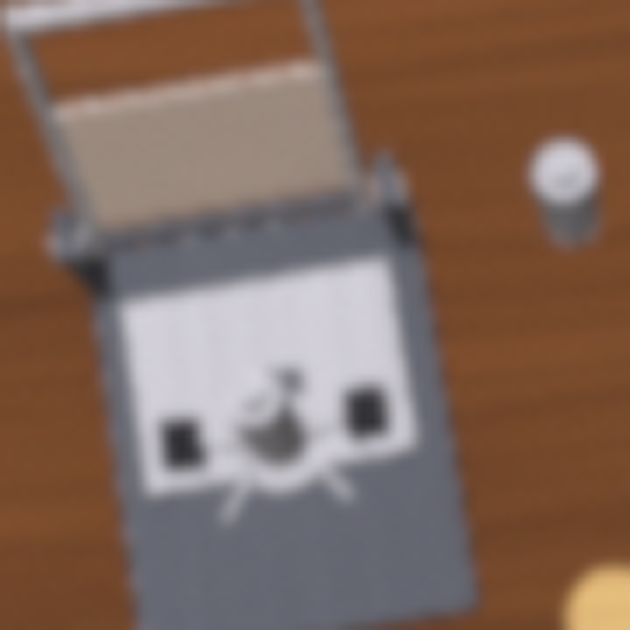

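```bash
python3 - <<'E'
from ov import *
np.set_printoptions(precision=4,suppress=True)
S=pickle.load(open("s20.pkl","rb"));T=pickle.load(open("t20.pkl","rb"))
s=lambda u,v:unc(u,v,180,190,8);t=lambda u,v:unc(u,v,160,150,7)
H=np.array([.527,.143,.012])
def fr(X): d=X-H;return np.array([d@xs,d@ysv,d[2]])*1000
for a,b in(((368,285),(262,397)),((370,306),(264,405))):
    X,e=tri(S,s(*a),T,t(*b));print(X,e,fr(X))
def pl(f,p,q):
    c,a=ray(f,p);_,b=ray(f,q);n=np.cross(a,b);n/=np.linalg.norm(n);return n,n@c
n1,d1=pl(T,t(262,400),t(281,447));n2,d2=pl(S,s(371,306),s(391,460))
d=np.cross(n1,n2);d/=np.linalg.norm(d);d*=np.sign(d[2]);print("axis",d,"stand",d@xs,d@ysv)
for z in(.012,.033,.096): print(z,fr(np.linalg.solve([n1,n2,[0,0,1]],[d1,d2,z])))
E
```

```text
[0.514  0.1395 0.1039] 0.00594730809417302 [-13.1696  -2.5602  91.9361]
[0.5124 0.1402 0.0963] 0.006732821836487817 [-14.7647  -1.8062  84.2892]
axis [ 0.1225 -0.0311  0.992 ] stand 0.11999404239084911 -0.03959029203639172
0.012 [-20.8369   1.477    0.    ]
0.033 [-18.2966   0.6389  21.    ]
0.096 [-10.6759  -1.8754  84.    ]
```

Request:
{"fn": "servo_tool", "kwargs": {"series": [[60,0,0,-2,0,4.4,0],[60,0,0,-2,0,4.4,0],[60,0,0,-1,0,0,6.93],[60,0,0,0,0,0,6.93],[60,0,0,0,0,0,6.93],[60,0,0,0,0,0,6.93],[60,0,0,0,0,0,6.93],[60,0,0,0,0,0,6.93],[60,0,0,0,0,0,6.93],[60,0,0,0,0,0,6.93],[60,0,0,0,0,0,6.93],[60,0,0,0,0,0,6.93],[60,0,0,0,0,0,6.93],[60,0,0,0,0,0,6.93],[60,0,0,0,0,0,6.93],[60,0,0,0,0,0,0],[60,0,0,0,0,0,0]]}}

```text
time_s: 28.0
ee_pos: [0.3422, 0.1308, 0.2029]
tool_rot: [[-0.07, 0.997, -0.02], [0.998, 0.07, -0.001], [0.0, -0.02, -1.0]]
wrist_force: [-0.1, -0.1, -0.3]
opening: 0.0552
```

```bash
cat >> plan.py <<'E'
Rx=np.c_[ysv,xs,[0,0,-1.]]
Hk=np.array([.526,.1437,0])
E
python3 -c "
from plan import *
err(Hk-.014*xs+np.array([0,0,.2]),Rx)"
```

```text
pos [0.3422 0.1308 0.2029] shift cm in tool [-0.0004 17.0241 -0.0422] q [  1.8 -23.  122.9  -0.   81.3  -2.2] F [-0.1 -0.1 -0.3]
rotvec tool deg [-1.1287 -0.022   0.0276]
```

Request:
{"fn": "servo_tool", "kwargs": {"series": [[60,0,3.4,0,-1.1,0,0],[60,0,3.4,0,0,0,0],[60,0,3.4,0,0,0,0],[60,0,3.4,0,0,0,0],[60,0,3.4,0,0,0,0],[60,0,0,0,0,0,0],[60,0,0,0,0,0,0],[60,0,0,0,0,0,0]]}}

```text
time_s: 28.67
ee_pos: [0.5111, 0.1423, 0.2036]
tool_rot: [[-0.069, 0.998, 0.002], [0.998, 0.069, 0.0], [0.0, 0.002, -1.0]]
wrist_force: [-0.3, 0.9, 0.9]
opening: 0.055
```

```bash
python3 -c "
from plan import *
err(Hk-.014*xs+np.array([0,0,.055]),Rx)"
```

```text
pos [0.5111 0.1423 0.2036] shift cm in tool [ 0.0308  0.0712 14.8575] q [  2.5   3.3 100.    0.   76.7  -1.5] F [-0.3  0.9  0.9]
rotvec tool deg [ 0.0907 -0.0153 -0.0446]
```

Request:
{"fn": "servo_tool", "kwargs": {"series": [[60,0,0.1,3,0,0,0],[60,0,0,3,0,0,0],[60,0,0,3,0,0,0],[60,0,0,2.5,0,0,0],[60,0,0,1.5,0,0,0],[60,0,0,0,0,0,0],[60,0,0,0,0,0,0]]}}

```text
time_s: 29.25
ee_pos: [0.5122, 0.1425, 0.075]
tool_rot: [[-0.068, 0.998, 0.003], [0.998, 0.068, 0.0], [0.0, 0.003, -1.0]]
wrist_force: [0.4, -0.2, 0.7]
opening: 0.0549
```

```bash
python3 -c "
from look import *
look('side',180,170,90,95,6,'s21')
from plan import *
err(Hk-.014*xs+np.array([0,0,.055]),Rx)"
```

```text
pos [0.5134 0.1426 0.0762] shift cm in tool [ 0.0258 -0.1524  2.12  ] q [  2.5  12.1 105.8   0.   61.8  -1.4] F [ 0.  -0.7  0.8]
rotvec tool deg [ 0.3446 -0.0078 -0.1005]
```

View pics/s21.png

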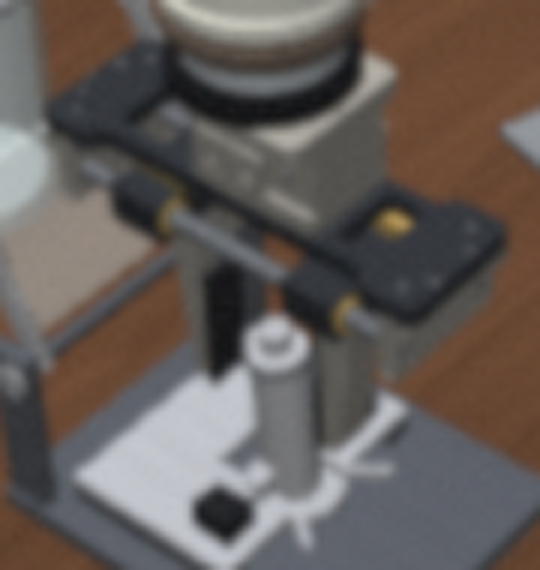

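Request:
{"fn": "servo_tool", "kwargs": {"grip_force": 20, "series": [[60,0,-0.4,1,0,0,0],[60,0,0,1.1,0,0,0],[60,0,0,0,0,0,0],[60,0,0,0,0,0,0],[0,0,0,0,0,0,0],[0,0,0,0,0,0,0],[0,0,0,0,0,0,0],[0,0,0,0,0,0,0],[0,0,0,0,0,0,0]]}}

```text
time_s: 30.05
ee_pos: [0.5089, 0.1422, 0.0538]
tool_rot: [[-0.067, 0.998, 0.003], [0.998, 0.067, 0.0], [0.0, 0.003, -1.0]]
wrist_force: [1.8, 0.4, -3.0]
opening: 0.0257
```

Request:
{"fn": "servo_tool", "kwargs": {"grip_force": 25, "series": [[0,0,-0.4,0,0,0,0],[0,0,-0.5,0,0,0,0],[0,0,-0.5,0,0,0,0],[0,0,0,0,0,0,0],[0,0,0,0,0,0,0]]}}

```text
time_s: 30.47
ee_pos: [0.4943, 0.1412, 0.0534]
tool_rot: [[-0.067, 0.998, 0.003], [0.998, 0.067, 0.0], [0.0, 0.003, -1.0]]
wrist_force: [0.5, -0.3, -3.7]
opening: 0.0256
```

```bash
python3 -c "
from look import *
look('side',180,170,90,95,6,'s22')
from plan import *
err(Hk-.014*xs+np.array([0,0,.055]),Rx)"
```

```text
pos [0.4947 0.1412 0.0535] shift cm in tool [ 0.0323  1.7395 -0.1401] q [  2.4  11.8 109.2   0.   58.8  -1.4] F [ 0.   0.3 -3.7]
rotvec tool deg [ 0.1926 -0.0107 -0.1425]
```

View pics/s22.png

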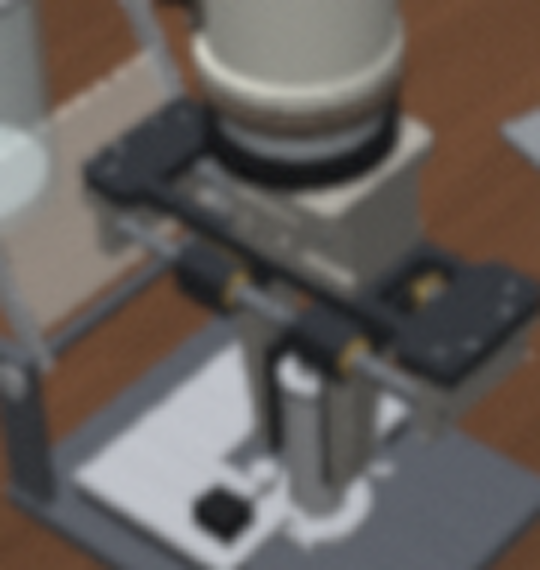

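Request:
{"fn": "servo_tool", "kwargs": {"series": [[40,0,0,0,0,0,0],[40,0,0,0,0,0,0],[40,0,0,0,0,0,0],[40,0,0,0,0,0,0],[0,0,0,0,0,0,0],[0,0,0,0,0,0,0],[0,0,0,0,0,0,0]]}}

```text
time_s: 31.1
ee_pos: [0.4955, 0.1413, 0.0541]
tool_rot: [[-0.067, 0.998, 0.004], [0.998, 0.067, 0.0], [0.0, 0.004, -1.0]]
wrist_force: [0.2, -0.3, 1.4]
opening: 0.0257
```

Request:
{"fn": "servo_tool", "kwargs": {"grip_force": 55, "series": [[0,0,0,0,0,0,0],[0,0,0,0,0,0,0],[0,0,0,-0.1,0,0,0],[0,0,0,0,0,0,0]]}}

```text
time_s: 31.43
ee_pos: [0.4948, 0.1412, 0.0543]
tool_rot: [[-0.067, 0.998, 0.003], [0.998, 0.067, 0.0], [0.0, 0.003, -1.0]]
wrist_force: [0.3, -0.5, -3.8]
opening: 0.0252
```

Request:
{"fn": "servo_tool", "kwargs": {"series": [[0,0,0.3,0,0,0,0],[0,0,0.3,0,0,0,0],[0,0,0.2,0,0,0,0],[0,0,0,0,0,0,0],[0,0,0,0,0,0,0]]}}

```text
time_s: 31.85
ee_pos: [0.5019, 0.1417, 0.0541]
tool_rot: [[-0.067, 0.998, 0.0], [0.998, 0.067, 0.0], [0.0, 0.0, -1.0]]
wrist_force: [-5.5, -0.4, -1.5]
opening: 0.0252
```

Request:
{"fn": "servo_tool", "kwargs": {"series": [[0,0,0.3,-0.05,0,0,0],[0,0,0.2,0,0,0,0],[0,0,0,0,0,0,0],[0,0,0,0,0,0,0]]}}

```text
time_s: 32.18
ee_pos: [0.5039, 0.142, 0.0542]
tool_rot: [[-0.068, 0.998, -0.007], [0.998, 0.068, -0.001], [-0.0, -0.007, -1.0]]
wrist_force: [-14.3, -1.1, 6.5]
opening: 0.0249
```

Request:
{"fn": "servo_tool", "kwargs": {"series": [[0,0,0,-0.1,-0.8,0,0],[0,0,0.2,0,0,0,0],[0,0,0,0,0,0,0],[0,0,0,0,0,0,0]]}}

```text
time_s: 32.52
ee_pos: [0.5068, 0.1421, 0.0543]
tool_rot: [[-0.068, 0.998, 0.01], [0.998, 0.068, 0.001], [0.0, 0.01, -1.0]]
wrist_force: [-7.3, -1.3, -4.3]
opening: 0.0254
```

Request:
{"fn": "servo_tool", "kwargs": {"series": [[0,0,0.3,-0.1,-0.4,0,0],[0,0,0,0,0,0,0],[0,0,0,0,0,0,0]]}}

```text
time_s: 32.77
ee_pos: [0.5102, 0.1423, 0.0553]
tool_rot: [[-0.067, 0.998, 0.018], [0.998, 0.067, 0.001], [0.0, 0.018, -1.0]]
wrist_force: [-5.4, -0.2, -6.3]
opening: 0.0253
```

Request:
{"fn": "servo_tool", "kwargs": {"series": [[0,0,0.3,0,0,0,0],[0,0,0,0,0,0,0],[0,0,0,0,0,0,0]]}}

```text
time_s: 33.02
ee_pos: [0.5157, 0.1426, 0.0567]
tool_rot: [[-0.067, 0.997, 0.024], [0.998, 0.067, 0.002], [0.0, 0.024, -1.0]]
wrist_force: [-1.5, 0.3, -8.3]
opening: 0.025
```

Request:
{"fn": "servo_tool", "kwargs": {"series": [[0,0,0.3,0,0,0,0],[0,0,0,0,0,0,0],[0,0,0,0,0,0,0]]}}

```text
time_s: 33.27
ee_pos: [0.5186, 0.1428, 0.0568]
tool_rot: [[-0.067, 0.997, 0.023], [0.998, 0.067, 0.002], [0.0, 0.023, -1.0]]
wrist_force: [-1.8, -0.5, -11.3]
opening: 0.025
```

Request:
{"fn": "servo_tool", "kwargs": {"series": [[0,0,0.2,0.2,0.6,0,0],[0,0,0,0.05,0.6,0,0],[0,0,0,0,0,0,0],[0,0,0,0,0,0,0]]}}

```text
time_s: 33.6
ee_pos: [0.5231, 0.143, 0.0564]
tool_rot: [[-0.067, 0.998, 0.008], [0.998, 0.067, 0.001], [0.0, 0.008, -1.0]]
wrist_force: [0.3, -0.3, -4.5]
opening: 0.0252
```

```bash
python3 -c "
from look import *
look('side',150,150,130,130,5,'s23')
from plan import *
err(Hk+np.array([0,0,.055]),Rx)"
```

```text
pos [0.5226 0.143  0.0561] shift cm in tool [0.0447 0.3397 0.1125] q [  2.5  15.1 104.9   0.   59.7  -1.4] F [-0.6  0.  -3.9]
rotvec tool deg [ 0.3949 -0.0073 -0.1489]
```

View pics/s23.png

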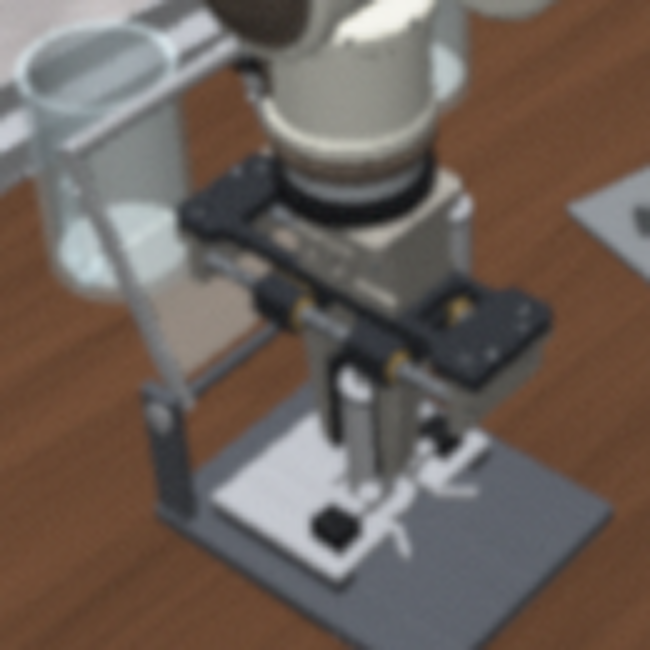

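Request:
{"fn": "servo_tool", "kwargs": {"series": [[0,0,0.2,0.1,0.4,0,0],[0,0,0,0.1,0,0,0],[0,0,0,0,0,0,0],[0,0,0,0,0,0,0]]}}

```text
time_s: 33.98
ee_pos: [0.5244, 0.1431, 0.0541]
tool_rot: [[-0.067, 0.998, -0.0], [0.998, 0.067, 0.0], [0.0, -0.0, -1.0]]
wrist_force: [-0.3, -0.0, 0.9]
opening: 0.0249
```

Request:
{"fn": "servo_tool", "kwargs": {"series": [[0,0,0.15,0,0,0,0],[0,0,0,0,0,0,0],[0,0,0,0,0,0,0]]}}

```text
time_s: 34.23
ee_pos: [0.5246, 0.1432, 0.0542]
tool_rot: [[-0.067, 0.998, -0.004], [0.998, 0.067, -0.0], [-0.0, -0.004, -1.0]]
wrist_force: [-5.5, -1.2, 6.6]
opening: 0.0251
```

Request:
{"fn": "servo_tool", "kwargs": {"series": [[0,0,-0.08,-0.08,0,0,0],[0,0,0,0,0,0,0],[50,0,0,0,0,0,0],[50,0,0,0,0,0,0],[50,0,0,0,0,0,0],[50,0,0,0,0,0,0],[50,0,0,0,0,0,0],[50,0,0,-1,0,0,0],[50,0,0,-3,0,0,0],[50,0,0,-4,0,0,0],[50,0,0,-4,0,0,0],[50,0,0,-4,0,0,0],[50,0,-3,0,0,0,0],[50,0,-4,0,0,0,0],[50,0,-4,0,0,0,0],[50,0,-4,0,0,0,0],[50,0,0,0,0,0,0]]}}

```text
time_s: 35.65
ee_pos: [0.368, 0.1333, 0.2132]
tool_rot: [[-0.069, 0.998, -0.006], [0.998, 0.069, -0.0], [0.0, -0.006, -1.0]]
wrist_force: [-0.5, 0.1, -0.8]
opening: 0.0457
```

```bash
python3 -c "
from look import *
look('side',150,170,110,100,7,'s24');look('top',150,120,100,120,5,'t24')"
```

```text
(no output)
```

View pics/s24.png

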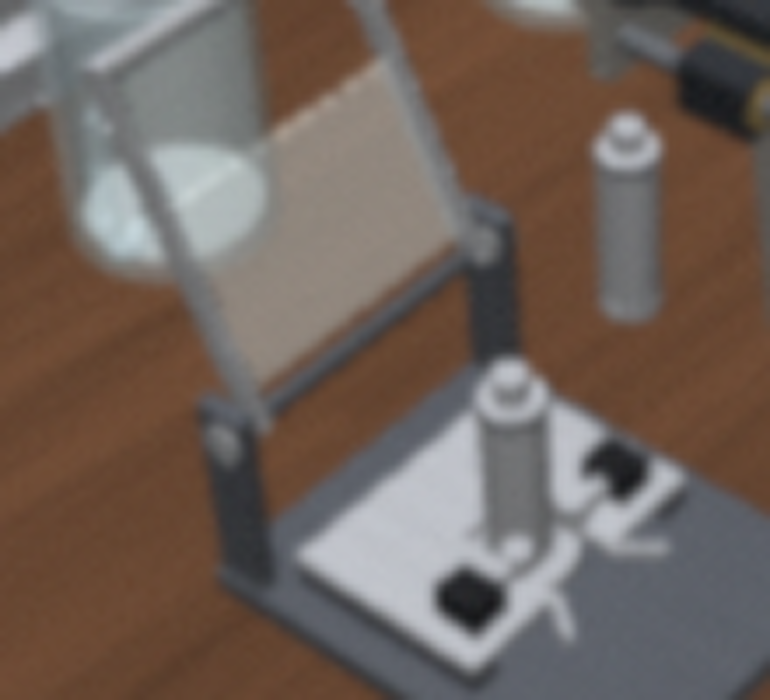

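View pics/t24.png

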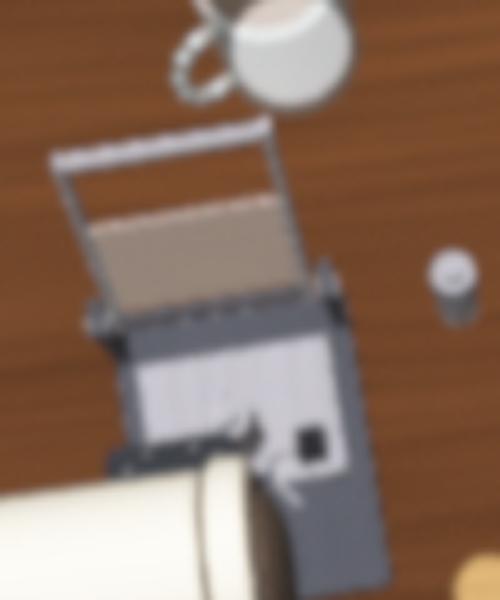

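Request:
{"fn": "servo_tool", "kwargs": {"series": [[50,-4,0,0,0,0,0],[50,-4,0,0,0,0,0],[50,-4,0,0,0,0,0],[50,-4,0,0,0,0,0],[50,-4,0,0,0,0,0],[50,0,0,0,0,0,0]]}}

```text
time_s: 36.25
ee_pos: [0.3899, -0.0734, 0.2157]
tool_rot: [[-0.059, 0.998, -0.001], [0.998, 0.059, -0.004], [-0.004, -0.001, -1.0]]
wrist_force: [-0.1, 1.0, 0.6]
opening: 0.046
```

```bash
python3 -c "
from look import *
look('side',205,205,60,60,10,'s25');look('top',165,170,70,70,10,'t25');look('top',0,0,512,384,1.5,'t25f')"
```

```text
(no output)
```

View pics/s25.png

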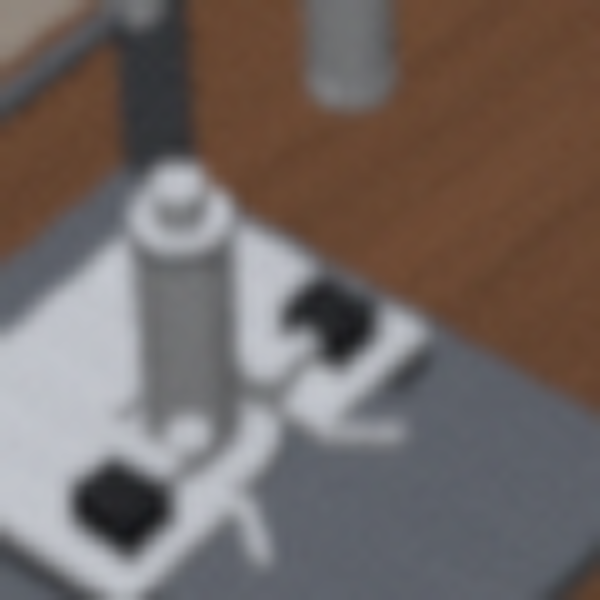

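View pics/t25.png

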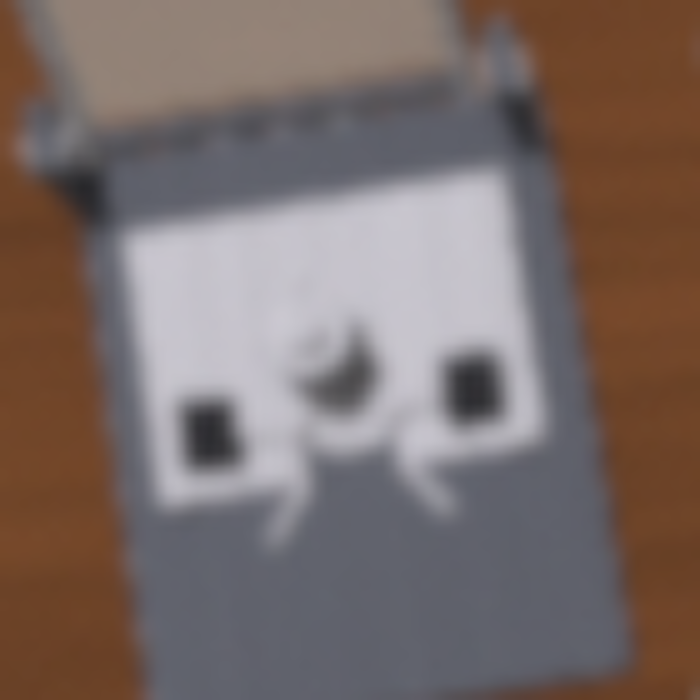

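View pics/t25f.png

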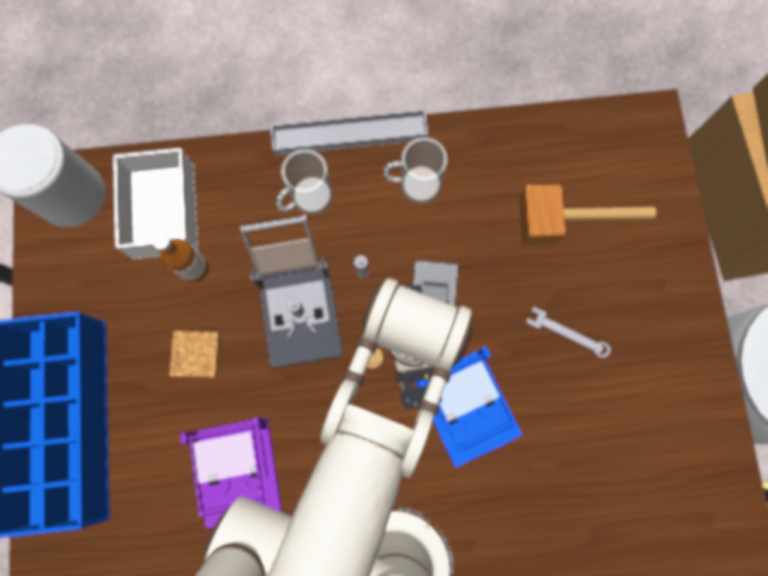

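```bash
python3 - <<'E'
from ov import *
np.set_printoptions(precision=4,suppress=True)
S=pickle.load(open("s25.pkl","rb"));T=pickle.load(open("t25.pkl","rb"))
s=lambda u,v:unc(u,v,205,205,10);t=lambda u,v:unc(u,v,165,170,10)
Ht=np.array([.5247,.1447,.012]);Hs=np.array([.5291,.1414,.012])
fr=lambda X,H:np.array([(X-H)@xs,(X-H)@ysv,X[2]-.012])*1000
print("flange rear T",fr(onz(T,t(350,452),.015),Ht))
print("T nipple@.107",fr(onz(T,t(316,345),.107),Ht),"S nipple",fr(onz(S,s(178,182),.107),Hs))
print("S shoulder@.096",fr(onz(S,s(182,215),.096),Hs))
for x,tilt in((0,0),(-3,0),(0,.05),(0,.1)):
  for h in (.03,.084,.095):
    d=np.array([np.sin(tilt),0,np.cos(tilt)])*h*1000+[x,0,0]
    g=lambda H:H+xs*d[0]/1000+np.array([0,0,d[2]/1000])
    print(x,tilt,h,"S",(proj(S,g(Hs))-[205,205]+.5)*10-.5,"T",(proj(T,g(Ht))-[165,170]+.5)*10-.5)
E
```

```text
flange rear T [-23.2284   0.4164   3.    ]
T nipple@.107 [-7.284  -4.8223 95.    ] S nipple [-2.4056  0.8119 95.    ]
S shoulder@.096 [-3.0741  0.7794 84.    ]
0 0 0.03 S [183.8865 358.3745] T [327.9684 363.9678]
0 0 0.084 S [174.7981 207.9552] T [301.645  330.8043]
0 0 0.095 S [172.8706 176.0538] T [296.0097 323.7047]
-3 0 0.03 S [192.6488 363.5998] T [329.4037 373.4448]
-3 0 0.084 S [183.846 213.156] T [303.1281 340.6633]
-3 0 0.095 S [181.979  181.2478] T [297.5029 333.6453]
0 0.05 0.03 S [179.5218 355.869 ] T [327.2691 359.2567]
0 0.05 0.084 S [162.196  201.0026] T [299.6253 317.0913]
0 0.05 0.095 S [158.5271 168.2087] T [293.7109 308.07  ]
0 0.1 0.03 S [175.1865 353.5751] T [326.607  354.6045]
0 0.1 0.084 S [149.7137 194.6983] T [297.7209 303.5715]
0 0.1 0.095 S [144.3285 161.1101] T [291.5451 292.6607]
```

Request:
{"fn": "servo_tool", "kwargs": {"grip_force": 20, "series": [[0,4,0.8,0,0,0,0],[0,4,0.8,0,0,0,0],[0,4,1.1,0,0,0,0],[0,4,1.2,0,0,0,0],[0,4,1.2,0,0,0,0],[0,0.7,1,0,0,0,0],[0,0,0,0,0,0,0],[0,0,0,0,0,0,0],[0,0,0,0,0,0,0]]}}

```text
time_s: 37.15
ee_pos: [0.4347, 0.1442, 0.2142]
tool_rot: [[-0.068, 0.998, -0.003], [0.998, 0.068, -0.0], [-0.0, -0.003, -1.0]]
wrist_force: [0.1, 0.0, -0.5]
opening: 0.0004
```

```bash
python3 -c "
from plan import *
err(Hk-.065*xs+np.array([0,0,.055]),Rx)"
```

```text
pos [0.4347 0.1442 0.2142] shift cm in tool [-0.6788  2.6516 15.9108] q [  3.2  -8.3 109.9  -0.   78.5  -0.7] F [ 0.1  0.  -0.5]
rotvec tool deg [-0.1764  0.0045 -0.0879]
```

Request:
{"fn": "servo_tool", "kwargs": {"series": [[0,-0.68,2.5,2,0,0,0],[0,0,0,3,0,0,0],[0,0,0,3,0,0,0],[0,0,0,3,0,0,0],[0,0,0,3,0,0,0],[0,0,0,1.7,0,0,0],[0,0,0,0,0,0,0],[0,0,0,0,0,0,0]]}}

```text
time_s: 37.82
ee_pos: [0.4595, 0.138, 0.057]
tool_rot: [[-0.066, 0.998, -0.004], [0.998, 0.066, -0.0], [0.0, -0.004, -1.0]]
wrist_force: [0.2, -0.9, 1.0]
opening: 0.0004
```

```bash
python3 -c "
from plan import *
err(Hk-.031*xs+np.array([0,0,.054]),Rx)"
```

```text
pos [0.4595 0.138  0.057 ] shift cm in tool [0.1177 3.5703 0.2889] q [  2.2   7.  114.3   0.   59.   -1.5] F [ 0.2 -0.9  1. ]
rotvec tool deg [-0.2419 -0.0081 -0.2343]
```

Request:
{"fn": "servo_tool", "kwargs": {"series": [[0,0.1,1,0.2,-1.5,0,0],[0,0,0.9,0,0,0,0],[0,0,0.8,0,0,0,0],[0,0,0.3,0,0,0,0],[0,0,0,0,0,0,0],[0,0,0,0,0,0,0]]}}

```text
time_s: 38.32
ee_pos: [0.4905, 0.1419, 0.0562]
tool_rot: [[-0.067, 0.997, 0.024], [0.998, 0.067, 0.002], [0.0, 0.024, -1.0]]
wrist_force: [0.6, 0.4, 0.2]
opening: 0.0005
```

Request:
{"fn": "servo_tool", "kwargs": {"series": [[0,0,0.2,0,0,0,0],[0,0,0,0,0,0,0],[0,0,0,0,0,0,0]]}}

```text
time_s: 38.57
ee_pos: [0.4919, 0.1421, 0.0557]
tool_rot: [[-0.067, 0.997, 0.023], [0.998, 0.067, 0.002], [0.0, 0.023, -1.0]]
wrist_force: [0.4, -0.5, -1.0]
opening: 0.0009
```

Request:
{"fn": "servo_tool", "kwargs": {"series": [[0,0,0.2,0,0,0,0],[0,0,0,0,0,0,0],[0,0,0,0,0,0,0]]}}

```text
time_s: 38.82
ee_pos: [0.4941, 0.1422, 0.0558]
tool_rot: [[-0.067, 0.997, 0.024], [0.998, 0.067, 0.002], [0.0, 0.024, -1.0]]
wrist_force: [0.1, 0.8, 0.2]
opening: 0.0006
```

Request:
{"fn": "servo_tool", "kwargs": {"series": [[0,0,0.15,0,0,0,0],[0,0,0,0,0,0,0],[0,0,0,0,0,0,0]]}}

```text
time_s: 39.07
ee_pos: [0.4953, 0.1423, 0.0557]
tool_rot: [[-0.067, 0.997, 0.023], [0.998, 0.067, 0.002], [0.0, 0.023, -1.0]]
wrist_force: [-1.2, -1.1, 0.8]
opening: 0.0003
```

Request:
{"fn": "servo_tool", "kwargs": {"series": [[0,0,0.15,0,0,0,0],[0,0,0,0,0,0,0],[0,0,0,0,0,0,0]]}}

```text
time_s: 39.32
ee_pos: [0.4971, 0.1424, 0.0558]
tool_rot: [[-0.067, 0.997, 0.024], [0.998, 0.067, 0.002], [0.0, 0.024, -1.0]]
wrist_force: [-2.0, -0.4, 1.4]
opening: 0.0005
```

```bash
python3 -c "
from look import *
look('side',200,190,70,75,8,'s26')"
```

```text
(no output)
```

View pics/s26.png

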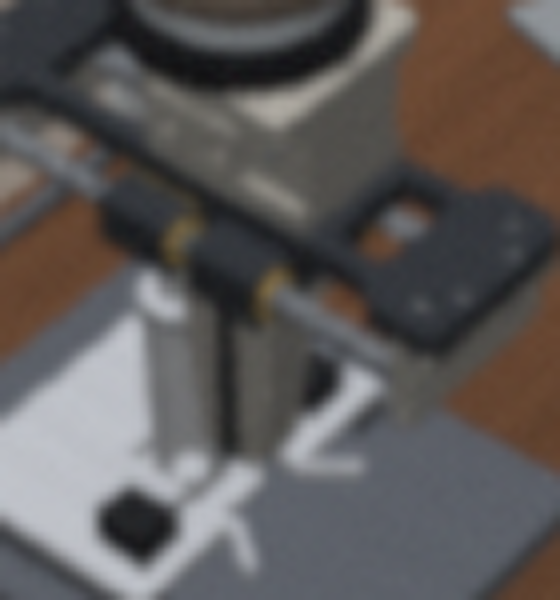

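Request:
{"fn": "servo_tool", "kwargs": {"series": [[0,0,0.12,0,0,0,0],[0,0,0,0,0,0,0],[0,0,0,0,0,0,0]]}}

```text
time_s: 39.62
ee_pos: [0.4983, 0.1425, 0.0559]
tool_rot: [[-0.067, 0.997, 0.024], [0.998, 0.067, 0.002], [0.0, 0.024, -1.0]]
wrist_force: [-1.2, 0.4, 1.5]
opening: 0.0006
```

Request:
{"fn": "servo_tool", "kwargs": {"series": [[0,0,0.12,0,0,0,0],[0,0,0,0,0,0,0],[0,0,0,0,0,0,0]]}}

```text
time_s: 39.87
ee_pos: [0.4995, 0.1425, 0.0559]
tool_rot: [[-0.067, 0.997, 0.024], [0.998, 0.067, 0.002], [0.0, 0.024, -1.0]]
wrist_force: [-1.1, 0.8, 0.9]
opening: 0.0001
```

Request:
{"fn": "servo_tool", "kwargs": {"series": [[0,0,0.12,0,0,0,0],[0,0,0,0,0,0,0],[0,0,0,0,0,0,0]]}}

```text
time_s: 40.12
ee_pos: [0.5003, 0.1426, 0.0558]
tool_rot: [[-0.067, 0.997, 0.023], [0.998, 0.067, 0.002], [0.0, 0.023, -1.0]]
wrist_force: [-2.7, -0.3, 4.0]
opening: 0.0006
```

Request:
{"fn": "servo_tool", "kwargs": {"series": [[0,0,0.12,0,0,0,0],[0,0,0,0,0,0,0],[0,0,0,0,0,0,0]]}}

```text
time_s: 40.37
ee_pos: [0.5011, 0.1427, 0.0559]
tool_rot: [[-0.067, 0.997, 0.022], [0.998, 0.067, 0.002], [0.0, 0.022, -1.0]]
wrist_force: [-6.1, -0.7, 6.3]
opening: 0.0005
```

Request:
{"fn": "servo_tool", "kwargs": {"series": [[0,0,-0.4,0,0,0,0],[0,0,-1.5,0,0,0,0],[0,0,-2,0,0,0,0],[0,0,-3,-3,0,0,0],[0,0,-3,-4,0,0,0],[0,0,-2,-4,0,0,0],[0,-3,0,-4,0,0,0],[0,-4,0,0,0,0,0],[0,-4,0,0,0,0,0],[0,-4,0,0,0,0,0],[0,-4,0,0,0,0,0],[0,0,0,0,0,0,0],[0,0,0,0,0,0,0]]}}

```text
time_s: 41.45
ee_pos: [0.3997, -0.0516, 0.1868]
tool_rot: [[-0.062, 0.998, 0.025], [0.998, 0.062, 0.001], [-0.0, 0.025, -1.0]]
wrist_force: [0.4, 0.6, 0.1]
opening: 0.0004
```

```bash
python3 -c "
from look import *
look('side',205,205,60,60,10,'s27');look('top',165,170,70,70,10,'t27');look('side',0,0,512,384,1.5,'s27f')"
```

```text
(no output)
```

View pics/s27.png

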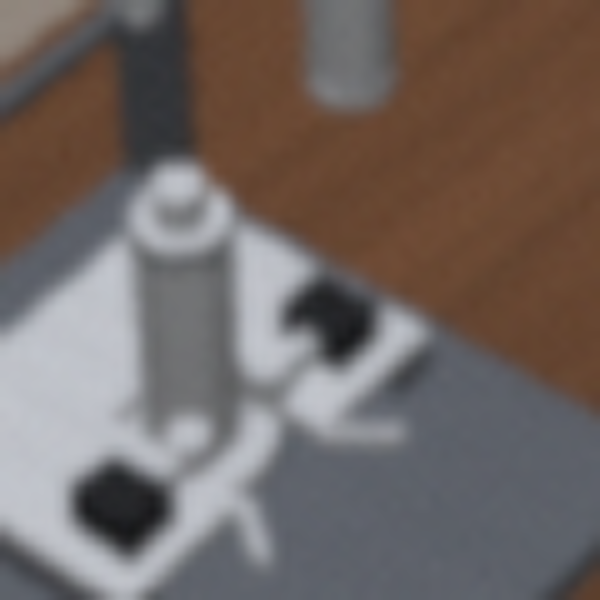

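View pics/t27.png

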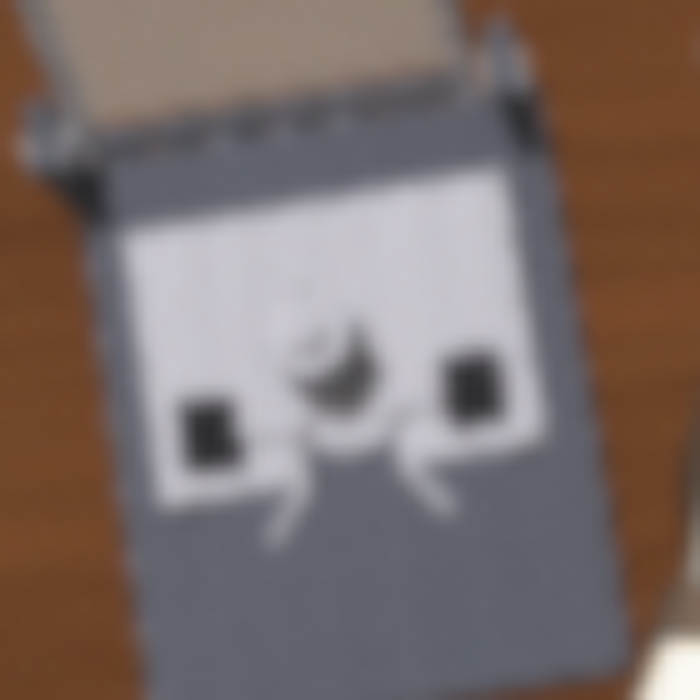

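View pics/s27f.png

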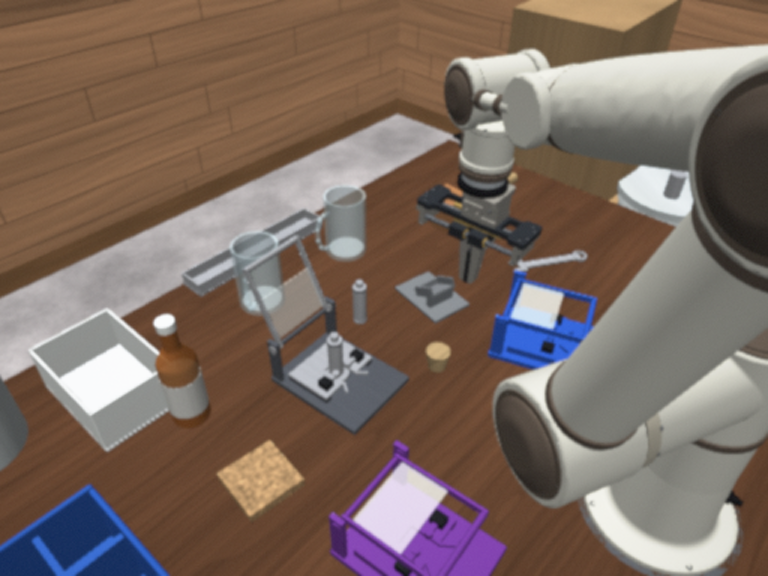

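```bash
python3 -c "
import pickle,numpy as np
a=pickle.load(open('s25.pkl','rb'))['img'][205:265,205:265].astype(int);b=pickle.load(open('s27.pkl','rb'))['img'][205:265,205:265].astype(int)
print(abs(a-b).mean(),abs(a-b).max())
from cell import observe,finish_job
s=observe();print(s['time_s'],s['wrist_force'].round(1))
print(finish_job())"
```

```text
1.071574074074074 5
41.6 [ 0.4  0.3 -0.4]
the job is handed in; nothing more can be done
None
```

The guard is open at its stop, and the coupler stands in the slot past the rollers. I handed the job in at 41.6 s and got no verdict back.

- **Guard:** I gripped the bar, swung it up and over, and let go near 1.9 rad. Every later picture shows it resting at its stop.
- **Coupler:** I lifted it out along its own axis, stood it on the apron and slid it into the slot. My first two pushes, one with the jaws across the slot and one from behind, tipped it about 0.12 rad and it jammed at the rollers. I pulled it back, gripped it again with the jaws along the slot, and eased the downward load. It then passed the rollers with under 15 N.

**Last checks**
- **Home stop:** The gripped push stopped with about 5.5 N, and the later nudge from behind reached 6 N. The side pictures before and after the nudge are the same to within noise, so I take it to be against the closed end of the slot.
- **Position:** The readings disagree a little. The flange's rear edge in the top view puts the foot 0.2 mm short of home, while the side view puts the upper barrel 2 to 3 mm short; both are inside the tolerance. One top-view reading, of the nipple, was 7 mm off in x and 5 mm in y. I set it aside as unreliable because the two cameras differ by about 5 mm.
- **Upright:** The barrel looks upright in the side view.
- **Bystanders:** By eye, those in view in the last pictures are where they started. I did not measure them.
- **Arm:** The gripper is empty and clear, and the wrist force is about zero.

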